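# Press a filter cassette home with a ratchet press

### The job

Lay the white filter cassette in the open channel of the bench ratchet press, nose towards the white socket block, and let go of it. Pump the black trigger until the jaw has pushed the cassette fully home in the socket and presses it there firmly, but feel for it and do not crush it; push neither cassette nor jaw in by hand. Then hold the release button down until the jaw has sprung all the way back, let go with the cassette still home, and leave everything else where it stands.

Things in the scene. Friction and masses are not known exactly. Their poses are not given: they have to be found in the camera images.
- press: Ratchet press: a ratchet clamp bolted on an aluminium base 325x80x10 mm, fixed to the worktop. Origin on the worktop, on the centre line; x = the way the jaw advances, y across, z up. In order along x: black trigger pad (x -148 mm), black clamp body (x -102 to -22, top 66 mm high, lugs 83 mm) with hinge and release button, open channel, white socket block.
- press_channel (a point): Good spot for the cassette's origin when laid in the channel: on its floor, 46 mm along x, 16 mm above the worktop; nose tip then 9 mm short of the socket. Channel: x -10 to +100, open at the top, 34 mm wide inside, walls 5 mm thick, wall tops 28 mm above the worktop.
- press_socket (a point): Middle of the mouth of the bore in the front face of the white socket block (50 mm wide, 62 mm high): 100 mm along x, 38 mm above the worktop. Bore 24.5 mm wide, 26 mm deep; two sprung seal lips 7 mm inside grip the nose with a few newtons of drag and keep it in.
- press_home (a point): On the channel floor, 77 mm along x, 16 mm above the worktop: where the cassette's origin lies when it is fully home, shoulder flat against the socket block.
- jaw: Jaw plate with rubber face, 28 mm wide, 34 mm high, on a ratchet bar. Origin = centre of its face, 38 mm above the worktop, at x = -12 mm of the press when fully back, +54 mm with the cassette home. Starts 0 to 22 mm forward, held by the ratchet; a spring (5 to 6.5 N) pulls it back when released. Teeth 6 mm: a full trigger stroke advances it 12 mm, part strokes 0 or 6 mm.
- trigger (a joint): Angle of the trigger lever: 0 up at rest, 0.45 rad pressed to its own stop; springs up again. A full stroke is 0.41 rad or more (pad 33 mm down, at most 35). Hinge across the press at x = -70 mm, 75 mm high. Running free it needs 5 to 9 N on the pad, with the nose entering the seal 9 to 14 N.
- trigger_pad (a point): Middle of the ribbed top of the trigger pad, 44x38 mm, 80 mm behind the hinge, 98 mm above the worktop at rest; press it straight down. Beyond 6 N each newton here puts about 2.4 N on the cassette: 15 N here is about 20 N there, a firm press; 22 N is almost 40 N, which cracks it. With the cassette home the pad still yields, 0.7 mm per newton.
- release (a joint): Travel of the release button: 0 up, 0.007 m fully down; it springs up when let go. About 6 N hold it fully down. The ratchet is free only when it is pressed beyond 5 mm, and the jaw takes about 0.8 s to run all the way back.
- release_top (a point): Middle of the top of the round grey release button, 22 mm in diameter, 89 mm above the worktop when up, on the clamp body (x = -38 mm of the press) between trigger hinge and jaw; press it straight down.
- cassette: White filter cassette, loose, about 0.12 kg: box body 46 mm long (x), 30 mm wide (y), 44 mm high, with a round nose 20 mm thick and 22 mm long, coned at its tip, on the +x end. Origin = middle of the underside of the box body; x points to the nose. It stands on the worktop, nose roughly to the left; grasp it across its 30 mm width.
- cassette_nose (a point): Tip of the cassette's nose, 45 mm along x from the cassette's origin and 22 mm above its underside.
- bottle_a: Bystander: small dark reagent bottle with black screw cap, 36x37x66 mm; origin at the middle of its underside. Leave it alone.
- bottle_b: Bystander: small amber reagent bottle with black screw cap, 36x37x66 mm; origin at the middle of its underside. Leave it alone.
- marker: Bystander: marker pen lying flat, 12x137x14 mm; origin at the middle of its underside. Leave it alone.
Mind the look-alikes: they are no part of the job. Leave any green or yellow look-alike of the cassette alone.

How it is judged (in metres and radians):
On the way, in this order (a step that is already met when the one before it is completed fails the run):
1. the cassette lies in the channel, nose towards the socket, let go (y of cassette in the frame of press between -0.004 and 0.004 m and z of cassette in the frame of press between 0.013 and 0.019 m and angle between the x axis of cassette and the x axis of press, either way round below 0.12 rad and x of cassette in the frame of press between 0.026 and 0.062 m and x of cassette_nose in the frame of press above 0.065 m and contact force between the fingers and cassette below 0.2 N), for 0.2 s.
2. the jaw presses the cassette firmly (over 12 N) while it is fully home (y of cassette in the frame of press between -0.004 and 0.004 m and z of cassette in the frame of press between 0.013 and 0.019 m and angle between the x axis of cassette and the x axis of press, either way round below 0.12 rad and x of cassette in the frame of press between 0.075 and 0.079 m and contact force between jaw and cassette above 12 N), for 0.1 s.
At the end, for the whole second after the job is handed in: The cassette is fully home in the socket (within 2 mm along, 4 mm across, 3 mm in height, 0.12 rad in line) and at rest, the jaw is back within 5 mm of its rearmost position, and trigger and release button are up (y of cassette in the frame of press between -0.004 and 0.004 m and z of cassette in the frame of press between 0.013 and 0.019 m and angle between the x axis of cassette and the x axis of press, either way round below 0.12 rad and x of cassette in the frame of press between 0.075 and 0.079 m and x of cassette_nose in the frame of press above 0.115 m and x of jaw in the frame of press below -0.007 m and value of joint release below 0.002 m and value of joint trigger below 0.05 rad and linear speed of cassette below 0.02 m/s); the robot touches nothing.
It fails at once if the jaw presses the cassette with more than 40 N (it cracks) (contact force between jaw and cassette above 40 N).
It fails at once if the cassette is pushed into the socket by hand (contact force between the fingers and cassette above 1.5 N and x of cassette in the frame of press between 0.066 and 0.085 m and y of cassette in the frame of press between -0.01 and 0.01 m and z of cassette in the frame of press below 0.022 m).
It fails at once if the jaw is pushed by hand (over 5 N) (contact force between the fingers and jaw above 5 N).
It fails at once if a bystander is shoved more than 20 mm (distance of any of bottle_a, bottle_b, marker from where it was at the start of the episode above 0.02 m).
It also fails if it takes over 67 s, if anything falls off the work surface, if the arm or the gripper's body presses on something with over 40 N, if the wrist force passes 120 N, or if a joint passes its speed limit or range.

### The arm

A 6-joint arm with a two-finger parallel gripper is mounted at the origin on a cart in front of the work surface, level with it; the furniture and walls round the work are solid. World frame = base frame: x ahead of the robot, y to its left, z up, the work surface at z = 0. Lengths are in m, angles in degrees, forces in N, time in s.
With the tool pointing down it reaches from about 0.35 to 0.875 m from the base axis. Payload 15.5 kg.
Tool frame: the origin (TCP) lies between the finger pads; the fingertips stand 25 mm ahead of it and the grasp point (between the pads) lies 6 mm ahead of it; z points along the fingers, x is the direction in which the jaws open and shut, and the axes are right-handed (so a half turn about z gives the same grasp; the last joint's range is limited). The gripper opens to 85 mm and grips with 20 to 120 N. Pads are 22 mm wide; open, the fingers measure 114 mm over their backs; the gripper's body (76 mm by 85 mm) begins 54 mm behind the grasp point. The pads swing forward as they close: fully open they stand 13 mm farther back than shut.
Start: joints at [63.111, 28.281, 77.091, -0, 74.628, -5.472], TCP at [0.228, 0.582, 0.256] pointing down, gripper open.
Joint ranges: [-166.48, 166.48], [-47.26, 123.95], [12.59, 153.08], [-70.14, 250.14], [6.76, 159.57], [-176.63, 176.63]. Speed limits (degrees/s): [108.29, 108.29, 147.25, 172.46, 172.46, 172.46].

### API

Orientations are given as a 3x3 rotation matrix whose columns are the frame's x, y, z axes.
In Python, from plant import arm, vision gives the robot as it stands.
- The arm moves only by the tool apply_moves, never from a script. Its argument "targets" is a list of rows, each a list of 4 numbers: the shift along the tool's x, y, z in mm, then the turn about the tool's z in rad. In form: [[dx, dy, dz, yaw], ...]. A call has exactly 10 rows; each row is the pose to reach, as a shift and turn from the pose commanded when the call began, along the tool's axes at that moment; what a row does not reach only later rows make up. A row lasts 1/8 s, in which the tool goes at most 62.5 mm and 10.7 degrees, less where a joint would pass 70% of its speed; a pose out of reach is approached as far as the arm can. A call with a gripper value outside its range is refused whole. "jaw" is the closure, from 0 (fully open) to 1 (shut), set as the call begins (left out, the last holds). The fingers move at their own pace and stop on an object; the grip force is fixed at half the most. Time passes only in rows, so rows that repeat a pose let the fingers close, or fill a call up. It gives the time, the measured TCP pose, the force and the opening at its end, in the units of the state.
- arm.sense(): the state, without advancing time (a new reading comes with each control period).
- vision.get_image(name): name is "side" or "top" or "wrist"; returns a dict with "img" (420x560x3 uint8, red, green, blue), "depth" (420x560 float32, m along the optical axis (not along the pixel's ray), 0 where there is no reading), "mtx" (3x3 intrinsics, pixels), "camera_from_world" (4x4, takes a point from world to camera coordinates). Camera axes: x right, y down, z forward; pixel columns grow to the right and rows downward; lengths in m; the calibration is good to about 2 mm. A picture is of the moment at which its call begins.
- arm.hand_in(): hands the job in, once; it reports no verdict.
The state is a dict: "clock": time; "joint_pos": joint angles; "qvel": joint speeds; "tau": joint torques, N m; "ee_pos": TCP position; "tool_rot": TCP orientation; "contact_force": force on the tool from outside, world axes, zero at the start; "torque": the same for the moment, N m; "gripper_width": opening from 0.0 (shut) to 1.0 (fully open).
Only numpy, scipy, OpenCV 4.12 (cv2) and the standard library are available. Lean on these libraries where they do the work, as an engineer would, in place of code of your own. Each camera call takes 0.05 s, during which the arm holds its last target.

## Working session

There is one attempt and no reset: what is moved stays moved. The work goes in short steps, Python scripts to look and compute and a tool call to move; the robot and the scene stay as the last step left them, time stands still between calls to the robot, and variables do not carry over. Pictures are saved under pics/ and viewed, and the job is handed in when it is done.

Besides the shell and the picture viewer there is one more tool, called after "Call:" as a command line: name --pt "numbers of a row" for each row, then --argument value for the rest. apply_moves: Moves the arm, as the interface text tells. Its arguments: {"type":"object","properties":{"targets":{"type":"array","items":{"type":"array","items":{"type":"number"}}},"jaw":{"type":"number"}},"required":["targets"]}

```bash
ls; mkdir -p pics; python3 - <<'E'
from plant import arm, vision
import cv2, numpy as np
s=arm.sense(); print(s)
for n in ["side","top","wrist"]:
    d=vision.get_image(n); cv2.imwrite(f"pics/{n}0.png",d["img"][:,:,::-1]); np.savez(f"{n}0.npz",**d)
    print(n,d["mtx"],d["camera_from_world"])
E
```

```text
pics
{'clock': 0.0, 'joint_pos': array([ 6.31119955e+01,  2.83164676e+01,  7.71279566e+01, -1.65295104e-03,
        7.46270779e+01, -5.47117826e+00]), 'qvel': array([ 0.04828737,  0.05379149, -0.00347324,  0.02440836,  0.00587371,
        0.04791668]), 'tau': array([ 3.30460898e-05, -8.82132840e+01, -3.83871853e+01,  7.47092167e-05,
        9.81333840e-03,  4.50959965e-05]), 'ee_pos': array([0.22806842, 0.5815478 , 0.25567816]), 'tool_rot': array([[ 3.65142722e-01,  9.30951396e-01, -5.39571693e-04],
       [ 9.30950720e-01, -3.65143110e-01, -1.12561480e-03],
       [-1.24491355e-03, -9.13046055e-05, -9.99999221e-01]]), 'contact_force': array([1.0968268 , 0.20027314, 0.45901542]), 'torque': array([-0.04167182,  0.03266186, -0.01085868]), 'gripper_width': 0.9944554905959352}
side [[523.38819867   0.         288.72641661]
 [  0.         523.38819867 216.03524511]
 [  0.           0.           1.        ]] [[-9.99485132e-01  3.20742755e-02 -8.43443323e-04  5.18063709e-01]
 [ 1.91260128e-02  5.74478413e-01 -8.18296248e-01  1.44042505e-01]
 [-2.57617193e-02 -8.17891065e-01 -5.74796085e-01  1.16150429e+00]
 [ 0.00000000e+00  0.00000000e+00  0.00000000e+00  1.00000000e+00]]
top [[386.14779777   0.         276.37123908]
 [  0.         386.14779777 209.02907204]
 [  0.           0.           1.        ]] [[ 0.01803672 -0.99982548 -0.00486722 -0.1100337 ]
 [-0.99611749 -0.01754987 -0.08626674  0.52301194]
 [ 0.08616626  0.00640429 -0.99626019  0.99225684]
 [ 0.          0.          0.          1.        ]]
wrist [[294.92751887   0.         276.93272433]
 [  0.         294.92751887 209.20565527]
 [  0.           0.           1.        ]] [[ 0.36436345  0.93125547 -0.00158818 -0.6224276 ]
 [ 0.88551443 -0.34593785  0.31014706 -0.04198968]
 [ 0.28827673 -0.1144126  -0.95068727  0.38047816]
 [ 0.          0.          0.          1.        ]]
```

View pics/side0.png

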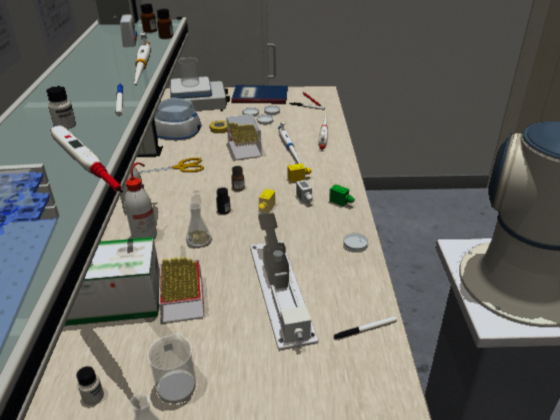

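View pics/top0.png

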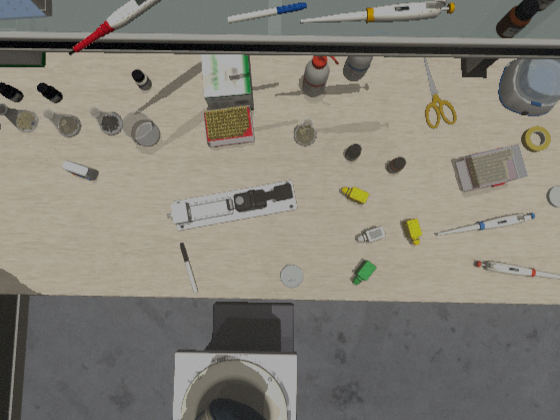

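View pics/wrist0.png

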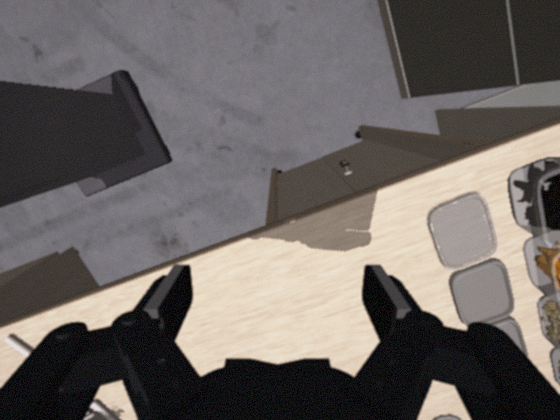

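```bash
python3 - <<'E'
import cv2,numpy as np
t=np.load("top0.npz")["img"][:,:,::-1]; s=np.load("side0.npz")["img"][:,:,::-1]
a=cv2.resize(t[215:285,330:430],None,fx=6,fy=6,interpolation=cv2.INTER_CUBIC); cv2.imwrite("pics/c_top.png",a)
a=cv2.resize(t[175:235,160:305],None,fx=5.5,fy=5.5,interpolation=cv2.INTER_CUBIC); cv2.imwrite("pics/p_top.png",a)
a=cv2.resize(s[205:350,240:340],None,fx=4,fy=4,interpolation=cv2.INTER_CUBIC); cv2.imwrite("pics/p_side.png",a)
a=cv2.resize(s[160:220,250:360],None,fx=6,fy=6,interpolation=cv2.INTER_CUBIC); cv2.imwrite("pics/c_side.png",a)
E
```

```text
(no output)
```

View pics/c_top.png

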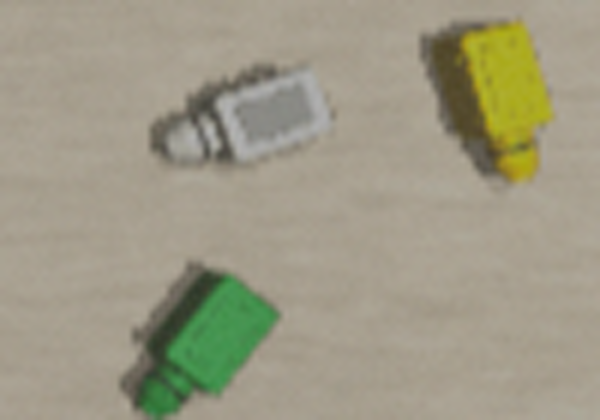

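View pics/p_top.png

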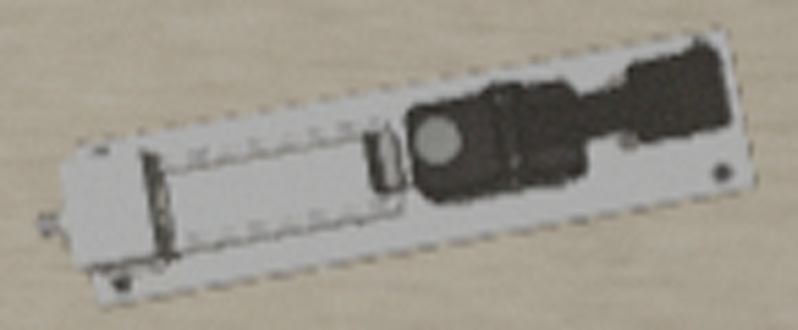

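View pics/p_side.png

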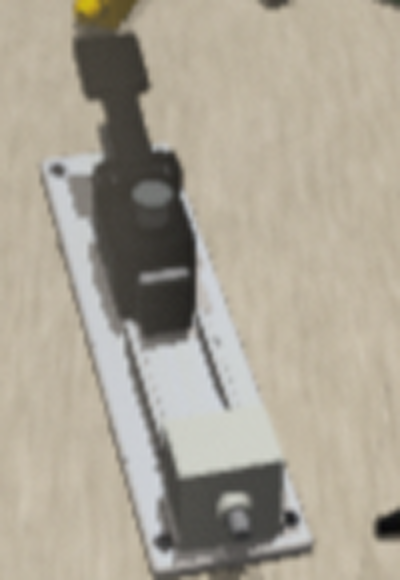

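View pics/c_side.png

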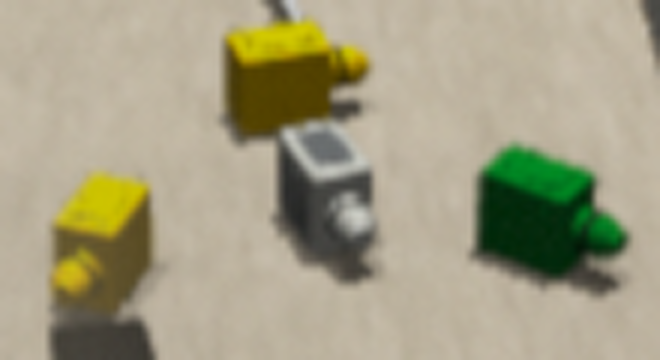

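```bash
cat > h.py <<'E'
import cv2,numpy as np
from scipy.spatial.transform import Rotation as R
def ray(d,u,v,z):
    M=d["camera_from_world"]; Rm=M[:3,:3]; c=-Rm.T@M[:3,3]
    r=Rm.T@np.linalg.solve(d["mtx"],np.array([u,v,1.0])); return c+r*(z-c[2])/r[2]
def proj(d,P):
    p=d["camera_from_world"]@np.append(P,1); q=d["mtx"]@p[:3]; return q[:2]/q[2]
def crop(d,u0,u1,v0,v1,f,name):
    a=cv2.resize(np.ascontiguousarray(d["img"][v0:v1,u0:u1,::-1]),None,fx=f,fy=f,interpolation=cv2.INTER_CUBIC); cv2.imwrite(name,a)
def tool(s,P):
    "shift of TCP to world point P in tool mm"
    return s["tool_rot"].T@(np.array(P)-s["ee_pos"])*1000
E
python3 - <<'E'
from h import *
d=dict(np.load("top0.npz")); dep=d["depth"]
# cassette top corners (crop /6 + offset)
for (a,b) in [(217,98),(312,68),(330,118),(236,162),(160,140)]:
    u,v=330+a/6,215+b/6
    print("cas",ray(d,u,v,0.044 if a!=160 else .022))
for (a,b) in [(75,148),(720,28),(757,185),(103,305)]:
    u,v=160+a/5.5,175+b/5.5
    print("base",ray(d,u,v,0.010))
a,b=436,140; print("button",ray(d,160+a/5.5,175+b/5.5,0.089))
for a,b in [(655,65),(720,50),(730,125),(640,140)]: print("pad",ray(d,160+a/5.5,175+b/5.5,0.098))
for a,b in [(368,133),(378,192),(400,188),(390,130)]: print("jawtop",ray(d,160+a/5.5,175+b/5.5,0.055))
for a,b in [(155,155),(168,258)]: print("sock",ray(d,160+a/5.5,175+b/5.5,0.062))
E
```

```text
cas [ 0.46985704 -0.33129967  0.044     ]
cas [ 0.48335653 -0.37177199  0.044     ]
cas [ 0.46221573 -0.37930201  0.044     ]
cas [ 0.4428376  -0.33930787  0.044     ]
cas [ 0.45189396 -0.31149834  0.022     ]
base [0.54018873 0.17371079 0.01      ]
base [ 0.60436975 -0.13811473  0.01      ]
base [ 0.52800111 -0.15713128  0.01      ]
base [0.46441664 0.15708459 0.01      ]
button [ 0.53868599 -0.00948797  0.089     ]
pad [ 0.57291527 -0.10683959  0.098     ]
pad [ 0.58013873 -0.13560099  0.098     ]
pad [ 0.54668276 -0.14052547  0.098     ]
pad [ 0.5393033 -0.1007825  0.098    ]
jawtop [0.54504153 0.02565132 0.055     ]
jawtop [0.51768383 0.02022583 0.055     ]
jawtop [0.51971929 0.01009894 0.055     ]
jawtop [0.54661873 0.01548722 0.055     ]
sock [0.53237782 0.12245134 0.062     ]
sock [0.48507853 0.1146988  0.062     ]
```

```bash
python3 - <<'E'
from h import *
from plant import arm
s=arm.sense(); d=dict(np.load("wrist0.npz"))
M=d["camera_from_world"]; T=s["tool_rot"]; c=-M[:3,:3].T@M[:3,3]
ct=T.T@(c-s["ee_pos"]); Rt=M[:3,:3]@T
print("cam in tool",ct*1000,"\n",Rt)
np.savez("cam.npz",ct=ct,Rt=Rt)
def view(tcp,ang,z):
    a=np.radians(ang);Tn=np.array([[np.cos(a),np.sin(a),0],[np.sin(a),-np.cos(a),0],[0,0,-1]])
    M2=np.eye(4);M2[:3,:3]=Rt@Tn.T;M2[:3,3]=-M2[:3,:3]@(np.array(tcp)+Tn@ct)
    return dict(mtx=d["mtx"],camera_from_world=M2)
for ang,tcp in [(11.5,(0.50,0.01,0.33)),(11.5,(0.46,0.03,0.33)),(22.3,(0.46,-0.355,0.2)),(22.3,(0.43,-0.355,0.2))]:
    v=view(tcp,ang,0)
    print(ang,tcp,[proj(v,P).round() for P in [(0.56,-0.12,.098),(.503,.16,.01),(.531,.028,.05),(.465,-.355,.044)]])
Tn=lambda a:np.array([[np.cos(a),np.sin(a),0],[np.sin(a),-np.cos(a),0],[0,0,-1]])
for P in [(0.46,0.03,0.33),(0.465,-.355,.2)]: print(tool(s,P))
E
```

```text
cam in tool [  -1.91647673  -78.58293863 -117.88333424] 
 [[ 9.99999433e-01 -7.72232398e-04  7.32594774e-04]
 [ 9.61402551e-04  9.50662491e-01 -3.10225571e-01]
 [-4.56884136e-04  3.10226099e-01  9.50662694e-01]]
11.5 (0.5, 0.01, 0.33) [array([303., 282.]), array([303.,  60.]), array([304., 165.]), array([217., 370.])]
11.5 (0.46, 0.03, 0.33) [array([327., 299.]), array([328.,  82.]), array([329., 185.]), array([238., 383.])]
22.3 (0.46, -0.355, 0.2) [array([582., -63.]), array([ 679., -566.]), array([ 632., -322.]), array([284., 200.])]
22.3 (0.43, -0.355, 0.2) [array([621., -40.]), array([ 717., -533.]), array([ 670., -294.]), array([312., 212.])]
[-428.97293565  417.28301936  -73.80817681]
[-785.46152143  562.50548199   56.48504849]
```

Call:
apply_moves --pt "-30 32 -4 0.06" --pt "-85 91 -10 0.18" --pt "-145 155 -16 0.3" --pt "-205 219 -22 0.43" --pt "-262 280 -28 0.55" --pt "-319 341 -34 0.67" --pt "-370 397 -40 0.78" --pt "-420 450 -44 0.88" --pt "-455 488 -44 0.95" --pt "-478 512 -44 0.997" --jaw 0.3

```text
clock: 1.4
ee_pos: [0.4898, 0.0339, 0.2968]
tool_rot: [[0.98, 0.197, 0.0], [0.197, -0.98, 0.0], [0.0, -0.0, -1.0]]
contact_force: [0.5, 1.5, 0.8]
gripper_width: 0.701
```

```bash
python3 - <<'E'
from h import *
from plant import arm,vision
s=arm.sense(); print(s["clock"],s["ee_pos"],s["tool_rot"].round(4),s["qvel"].round(1),s["gripper_width"])
d=vision.get_image("wrist"); np.savez("w1.npz",**d); cv2.imwrite("pics/w1.png",d["img"][:,:,::-1])
E
```

```text
1.4 [0.48984058 0.03385551 0.29682081] [[ 9.805e-01  1.966e-01  3.000e-04]
 [ 1.966e-01 -9.805e-01  1.000e-04]
 [ 3.000e-04 -1.000e-04 -1.000e+00]] [-54.   12.4 -21.2  -0.    8.5 -33. ] 0.7012772547543483
```

View pics/w1.png

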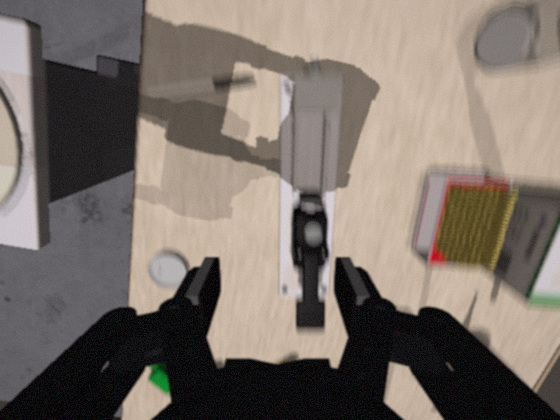

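Call:
apply_moves --pt "0 20 10 0" --pt "5 40 20 0" --pt "10 60 30 0" --pt "10 60 30 0" --pt "10 60 30 0" --pt "10 60 30 0" --pt "10 60 30 0" --pt "10 60 30 0" --pt "10 60 30 0" --pt "10 60 30 0"

```text
clock: 2.7
ee_pos: [0.511, -0.0209, 0.2666]
tool_rot: [[0.98, 0.199, -0.0], [0.199, -0.98, -0.0], [-0.0, 0.0, -1.0]]
contact_force: [-0.5, 0.1, -0.0]
gripper_width: 0.702
```

```bash
python3 - <<'E'
from h import *
from plant import arm,vision
s=arm.sense(); print(s["clock"],s["ee_pos"],s["tool_rot"].round(4),s["qvel"].round(1),s["gripper_width"],s["joint_pos"].round(1))
d=vision.get_image("wrist"); np.savez("w2.npz",**d); cv2.imwrite("pics/w2.png",d["img"][:,:,::-1])
E
```

```text
2.7 [ 0.51098135 -0.02087654  0.26664498] [[ 0.9801  0.1987 -0.    ]
 [ 0.1987 -0.9801 -0.    ]
 [-0.      0.     -1.    ]] [ 0.   0.1  0.  -0.  -0.   0.1] 0.7017091743518904 [ -9.   18.5  92.1  -0.   69.4 -20.5]
```

View pics/w2.png

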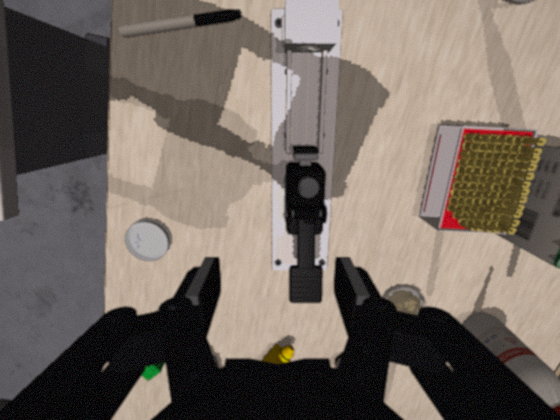

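```bash
python3 - <<'E'
from h import *
d=dict(np.load("w2.npz"))
crop(d,255,355,0,150,4,"pics/w2a.png"); crop(d,255,355,130,310,3.3,"pics/w2b.png")
E
```

```text
(no output)
```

View pics/w2a.png

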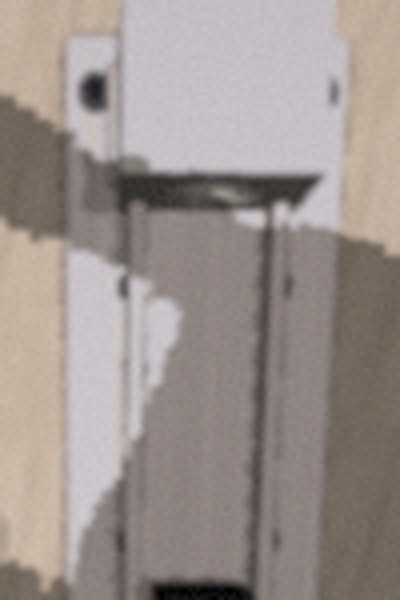

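View pics/w2b.png

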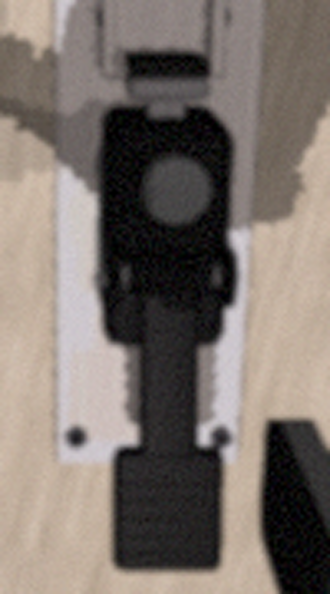

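```bash
python3 - <<'E'
from h import *
d=dict(np.load("w2.npz"))
A=lambda a,b,z: ray(d,255+(a+.5)/4-.5,(b+.5)/4-.5,z)
B=lambda a,b,z: ray(d,255+(a+.5)/3.3-.5,130+(b+.5)/3.3-.5,z)
pts={}
pts["sockL"]=A(122,175,.062);pts["sockR"]=A(323,178,.062)
pts["baseLt"]=A(66,40,.01);pts["baseLb"]=A(66,470,.01);pts["baseRt"]=A(346,40,.01);pts["baseRb"]=A(322,540,.01)
pts["bLb"]=B(58,460,.01);pts["bRb"]=B(238,458,.01)
pts["button"]=B(177,190,.089)
pts["p1"]=B(115,450,.098);pts["p2"]=B(220,450,.098);pts["p3"]=B(220,568,.098);pts["p4"]=B(115,568,.098)
pts["jawL"]=B(127,53,.055);pts["jawR"]=B(208,53,.055)
pts["wallLi"]=A(142,300,.028); pts["wallRi"]=A(270,300,.028);pts["wallLi2"]=A(142,500,.028); pts["wallRi2"]=A(258,500,.028)
for k,v in pts.items(): print(k,v.round(4))
pad=(pts["p1"]+pts["p2"]+pts["p3"]+pts["p4"])/4; print("pad",pad)
sk=(pts["sockL"]+pts["sockR"])/2
ax=(sk-pad)[:2]; print("pad->sock",np.linalg.norm(ax),"(248) ang",np.degrees(np.arctan2(ax[1],ax[0])))
bt=(pts["baseLt"]+pts["baseRt"])/2; bb=(pts["bLb"]+pts["bRb"])/2; ax=(bt-bb)[:2]
print("base",np.linalg.norm(ax),np.degrees(np.arctan2(ax[1],ax[0])),"width",np.linalg.norm((pts["baseRt"]-pts["baseLt"])),np.linalg.norm((pts["bRb"]-pts["bLb"])))
th=np.arctan2(ax[1],ax[0]);e=np.array([np.cos(th),np.sin(th)]);n=np.array([-e[1],e[0]])
for k in ["button"]: print("to pad",(pts[k]-pad)[:2]@e,(pts[k]-pad)[:2]@n,"sock",(sk-pts[k])[:2]@e, (sk-pts[k])[:2]@n)
print("base mid line at pad", (bb-pad)[:2]@n,(bt-pad)[:2]@n)
print("jaw from sock",((pts["jawL"]+pts["jawR"])/2-sk)[:2]@e, ((pts["jawL"]+pts["jawR"])/2-sk)[:2]@n)
for a,b in [("wallLi","wallRi"),("wallLi2","wallRi2")]: print("chan",((pts[a]+pts[b])/2-sk)[:2]@n,np.linalg.norm(pts[a]-pts[b]))
E
```

```text
sockL [0.4904 0.1195 0.062 ]
sockR [0.5384 0.1286 0.062 ]
baseLt [0.4677 0.1589 0.01  ]
baseLb [0.4895 0.0487 0.01  ]
baseRt [0.5428 0.1742 0.01  ]
baseRb [0.5709 0.0443 0.01  ]
bLb [ 0.5312 -0.1546  0.01  ]
bRb [ 0.6074 -0.1381  0.01  ]
button [ 0.5415 -0.0099  0.089 ]
p1 [ 0.5405 -0.0979  0.098 ]
p2 [ 0.5745 -0.091   0.098 ]
p3 [ 0.5857 -0.1354  0.098 ]
p4 [ 0.5502 -0.1426  0.098 ]
jawL [0.5197 0.0249 0.055 ]
jawR [0.5461 0.0303 0.055 ]
wallLi [0.5017 0.0973 0.028 ]
wallRi [0.5364 0.1044 0.028 ]
wallLi2 [0.513  0.0453 0.028 ]
wallRi2 [0.5461 0.052  0.028 ]
pad [ 0.56273731 -0.1167553   0.098     ]
pad->sock 0.24559557204836333 (248) ang 101.35461778102724
base 0.3193759964182461 101.56719284496185 width 0.07660802066241228 0.07801650349839424
to pad 0.108928559970919 -0.0006352126687937877 sock 0.13666532175557444 -0.00027597791278887655
base mid line at pad -0.00049651079574522 -0.0004965107957452084
jaw from sock -0.09819566777629898 0.0012293012723179168
chan 0.0001147270497304702 0.035426709975821744
chan 0.00027702750871895927 0.033730951871439416
```

Call:
apply_moves --pt "-8 20 5 -0.02" --pt "-25 65 15 -0.05" --pt "-45 120 28 -0.08" --pt "-65 178 42 -0.12" --pt "-85 232 54 -0.15" --pt "-102 278 62 -0.18" --pt "-112 308 66 -0.19" --pt "-116 317 67 -0.19" --pt "-116 317 67 -0.19" --pt "-116 317 67 -0.19"

```text
clock: 4.0
ee_pos: [0.4605, -0.3535, 0.1998]
tool_rot: [[0.925, 0.381, 0.0], [0.381, -0.925, 0.0], [0.0, -0.0, -1.0]]
contact_force: [-0.6, -0.5, -0.2]
gripper_width: 0.701
```

```bash
cat > look.py <<'E'
import sys
from h import *
from plant import arm,vision
n,c=sys.argv[1],sys.argv[2]
s=arm.sense(); print(s["clock"],s["ee_pos"],"x-ang",np.degrees(np.arctan2(s["tool_rot"][1,0],s["tool_rot"][0,0])),abs(s["qvel"]).max().round(1),s["gripper_width"],s["contact_force"].round(2))
d=vision.get_image(c); np.savez(n+".npz",**d); cv2.imwrite(f"pics/{n}.png",d["img"][:,:,::-1])
E
python3 look.py w3 wrist
```

```text
4.0 [ 0.46053866 -0.35346732  0.19983633] x-ang 22.391581461456198 0.2 0.7005934658462712 [-0.58 -0.55 -0.15]
```

View pics/w3.png

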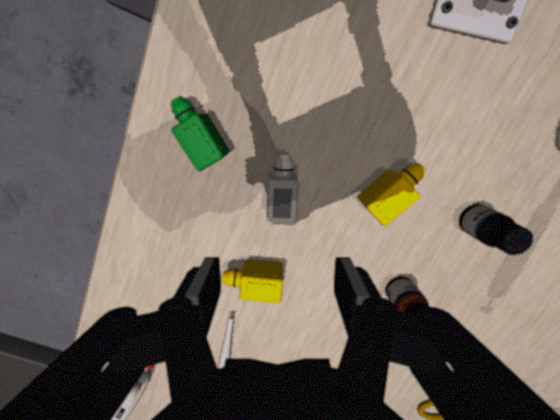

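```bash
python3 - <<'E'
from h import *
d=dict(np.load("w3.npz"))
crop(d,245,325,140,235,6,"pics/w3c.png")
E
```

```text
(no output)
```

View pics/w3c.png

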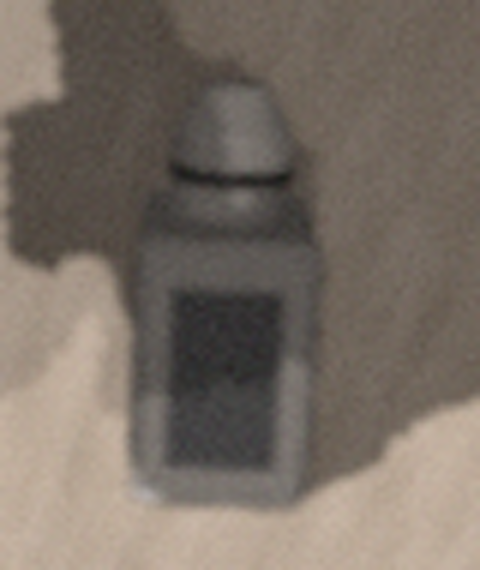

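```bash
python3 - <<'E'
from h import *
from plant import arm
d=dict(np.load("w3.npz"))
A=lambda a,b,z: ray(d,245+(a+.5)/6-.5,140+(b+.5)/6-.5,z)
for q in [[(138,240),(317,240),(302,503),(131,500)],[(172,290),(283,290),(276,467),(170,467)]]:
    P=[A(*x,.044) for x in q]; c=sum(P)/4; f=(P[0]+P[1]-P[2]-P[3])/2
    print(c,"len",np.linalg.norm(f),"w",np.linalg.norm(P[0]-P[1]),np.linalg.norm(P[2]-P[3]),"ang",np.degrees(np.arctan2(f[1],f[0])))
    s=arm.sense(); print(tool(s,[c[0],c[1],.043]))
nose=A(240,82,.022);print("nose",nose, "ang",np.degrees(np.arctan2(*(nose-c)[[1,0]])),np.linalg.norm((nose-c)[:2]))
E
```

```text
[ 0.46582131 -0.35607338  0.044     ] len 0.04406131794419396 w 0.028211832283721684 0.028278117167586134 ang 110.41428421243542
[  3.83584314   4.40558745 156.86499716]
[ 0.46671387 -0.35681035  0.044     ] len 0.02988560629600709 w 0.017652090354165963 0.017412234344401586 ang 111.3573077918921
[  4.3801298    5.4271204  156.86495251]
nose [ 0.45196283 -0.31435027  0.022     ] ang 109.15771476214968 0.044949430510677686
```

Call:
apply_moves --pt "1 1 15 0.01" --pt "3 3 45 0.02" --pt "4 5 80 0.033" --pt "4 5 115 0.033" --pt "4 5 140 0.033" --pt "4 5 153 0.033" --pt "4 5 157 0.033" --pt "4 5 157 0.033" --pt "4 5 157 0.033" --pt "4 5 157 0.033"

```text
clock: 5.3
ee_pos: [0.4662, -0.358, 0.0433]
tool_rot: [[0.937, 0.349, 0.001], [0.349, -0.937, -0.001], [0.0, 0.001, -1.0]]
contact_force: [0.9, 0.4, -0.1]
gripper_width: 0.703
```

```bash
python3 look.py w4 wrist; python3 look.py s4 side; python3 -c "
from h import *
d=dict(np.load('s4.npz'));crop(d,230,400,120,240,4,'pics/s4c.png')"
```

```text
5.3 [ 0.4661538  -0.35798242  0.04327072] x-ang 20.453467472763673 0.2 0.7030024874397193 [ 0.91  0.38 -0.13]
5.35 [ 0.46604032 -0.35793105  0.04316345] x-ang 20.45175423441204 0.2 0.701091980900478 [-0.13  0.15 -0.04]
```

View pics/w4.png

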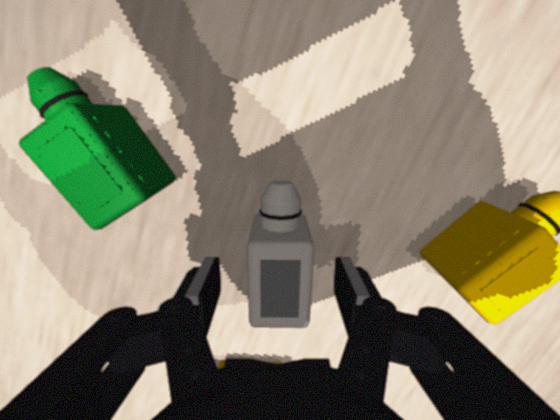

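View pics/s4c.png

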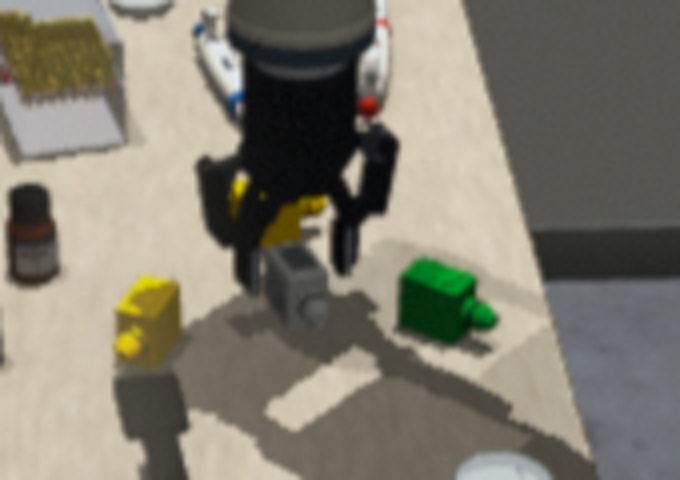

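```bash
python3 - <<'E'
from h import *
from plant import arm
d=dict(np.load("w4.npz")); s=arm.sense()
crop(d,180,380,160,370,3.5,"pics/w4c.png")
for q in [[(250,236),(313,236),(310,326),(250,326)],[(261,260),(299,260),(297,317),(261,317)]]:
    P=[ray(d,*x,.044) for x in q]; c=sum(P)/4; f=(P[0]+P[1]-P[2]-P[3])/2
    print(c,"len",np.linalg.norm(f),"w",np.linalg.norm(P[0]-P[1]),np.linalg.norm(P[2]-P[3]),"ang",np.degrees(np.arctan2(f[1],f[0])),tool(s,c))
E
```

```text
[ 0.4659947  -0.35418473  0.044     ] len 0.04689939172333608 w 0.02714763186787393 0.028825765955629714 ang 109.8971306451369 [ 1.26381239 -3.49155443 -0.97832824]
[ 0.46659323 -0.35735832  0.044     ] len 0.030196004248196302 w 0.016837452353745366 0.017098908977899313 ang 109.78543924110596 [ 0.71568864 -0.30887555 -0.97642734]
```

View pics/w4c.png

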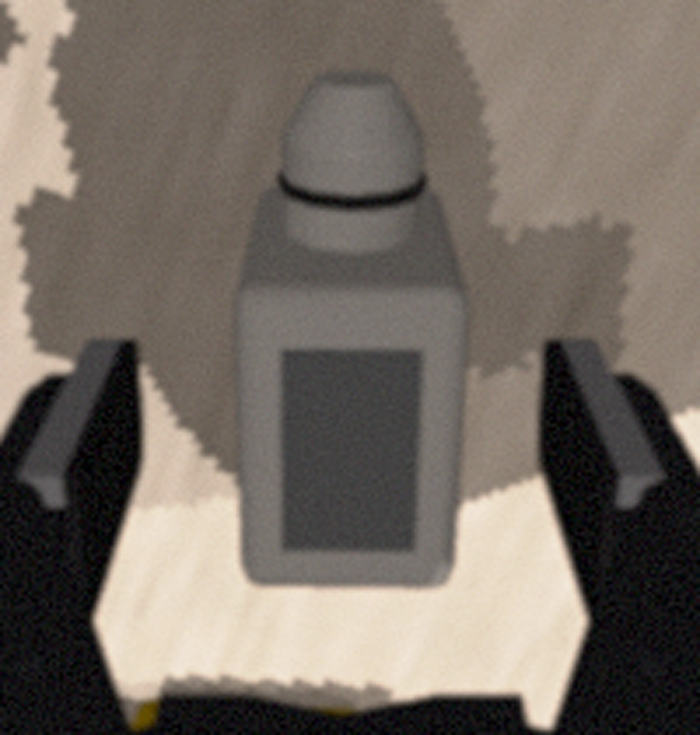

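Call:
apply_moves --pt "0 0 0 0" --pt "0 0 0 0" --pt "0 0 0 0" --pt "0 0 0 0" --pt "0 0 0 0" --pt "0 0 0 0" --pt "0 0 0 0" --pt "0 0 0 0" --pt "0 0 0 0" --pt "0 0 0 0" --jaw 1.0

```text
clock: 6.65
ee_pos: [0.4659, -0.3578, 0.0429]
tool_rot: [[0.937, 0.349, 0.0], [0.349, -0.937, -0.0], [0.0, 0.0, -1.0]]
contact_force: [-0.8, 0.8, 5.4]
gripper_width: 0.337
```

```bash
python3 look.py w5 wrist;  python3 - <<'E'
from h import *
d=dict(np.load("w5.npz")); crop(d,180,380,160,370,3.5,"pics/w5c.png")
E
```

```text
6.65 [ 0.4659384  -0.35777916  0.04290146] x-ang 20.455688321803372 0.1 0.3369563186601185 [-0.81  0.79  5.4 ]
```

View pics/w5c.png

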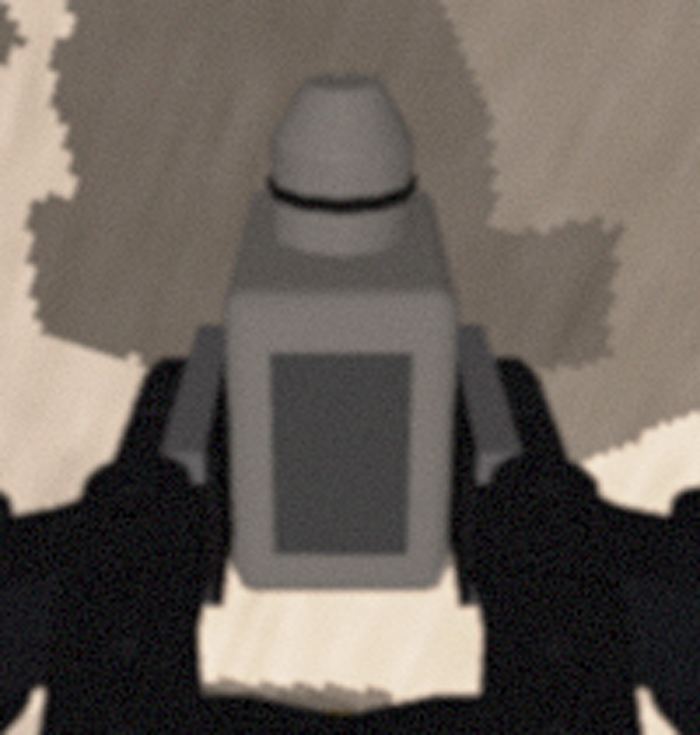

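```bash
python3 - <<'E'
from h import *
from plant import arm
d=dict(np.load("w5.npz")); s=arm.sense()
A=lambda a,b,z: ray(d,180+(a+.5)/3.5-.5,160+(b+.5)/3.5-.5,z)
for q in [[(228,290),(455,290),(447,588),(235,588)],[(272,352),(412,352),(406,553),(275,553)]]:
    P=[A(*x,.044) for x in q]; c=sum(P)/4; f=(P[0]+P[1]-P[2]-P[3])/2
    print(c,"len",np.linalg.norm(f),"ang",np.degrees(np.arctan2(f[1],f[0])),tool(s,c))
n=A(342,80,.022); print(tool(s,n))
# target
e=np.array([-0.1986,0.9801]);O=np.array([.5339,.0272])
E
```

```text
[ 0.46491227 -0.35622543  0.044     ] len 0.04463476119651379 ang 110.43250827544422 [-0.43968442 -1.830037   -1.10579407]
[ 0.46540333 -0.35754301  0.044     ] len 0.030345913963569077 ang 110.1456840179832 [-0.44007074 -0.42393208 -1.10545679]
[ -0.36611684 -45.64217411  20.88370418]
```

Call:
apply_moves --pt "0 0 -12 0" --pt "0 0 -45 0" --pt "0 0 -90 0" --pt "8 -14 -130 0.01" --pt "32 -60 -150 0.03" --pt "66 -122 -150 0.06" --pt "100 -187 -150 0.08" --pt "135 -252 -150 0.11" --pt "170 -317 -150 0.14" --pt "196 -365 -150 0.157"

```text
clock: 7.95
ee_pos: [0.5173, 0.0212, 0.1934]
tool_rot: [[0.98, 0.198, 0.001], [0.198, -0.98, -0.0], [0.001, 0.0, -1.0]]
contact_force: [2.1, -0.1, -1.6]
gripper_width: 0.337
```

```bash
python3 - <<'E'
from h import *
from plant import arm
s=arm.sense(); print(s["clock"],s["ee_pos"],s["gripper_width"],np.degrees(np.arctan2(s["tool_rot"][1,0],s["tool_rot"][0,0])))
print(tool(s,[.5248,.0723,.10]))
E
```

```text
7.95 [0.51731601 0.02123595 0.19341757] 0.33673916293849626 11.405459430985255
[ 17.36472974 -48.60136186  93.41715186]
```

Call:
apply_moves --pt "2 -6 3 0" --pt "6 -18 15 0" --pt "12 -32 35 0" --pt "16 -44 55 0" --pt "17 -48 68 0" --pt "17 -48 75 0" --pt "17 -48 75 0" --pt "17 -48 75 0" --pt "17 -48 75 0" --pt "17 -48 75 0"

```text
clock: 9.2
ee_pos: [0.5246, 0.0696, 0.118]
tool_rot: [[0.98, 0.199, 0.001], [0.199, -0.98, -0.0], [0.001, 0.0, -1.0]]
contact_force: [-0.2, 0.2, -0.7]
gripper_width: 0.338
```

```bash
python3 look.py w6 wrist; python3 look.py t6 top;python3 look.py s6 side; python3 - <<'E'
from h import *
d=dict(np.load("s6.npz")); crop(d,230,350,190,350,3.7,"pics/s6c.png")
E
```

```text
9.2 [0.5246147  0.06959168 0.11795014] x-ang 11.452362861960225 0.1 0.3377485823518139 [-0.15  0.16 -0.75]
9.25 [0.52456081 0.06964692 0.11787932] x-ang 11.455379734776102 0.1 0.3422925660679196 [-0.67  0.87 -1.43]
9.3 [0.52454477 0.069649   0.11780416] x-ang 11.457156853278274 0.2 0.3375656892570106 [-0.3  -0.32 -1.24]
```

View pics/w6.png

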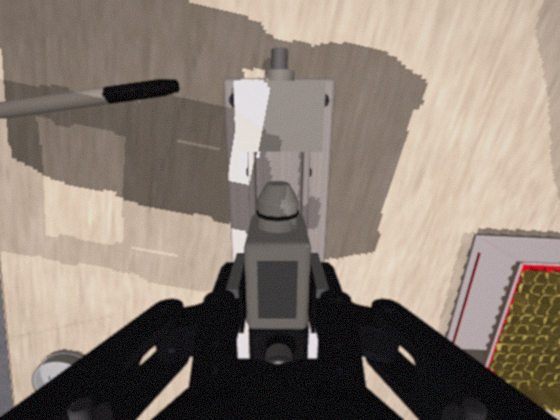

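View pics/s6c.png

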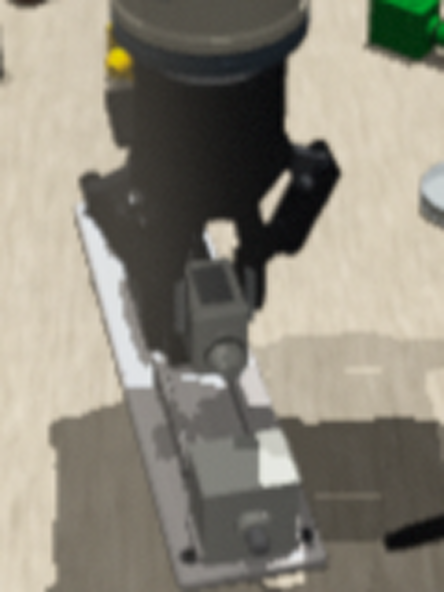

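```bash
python3 - <<'E'
from h import *
d=dict(np.load("w6.npz")); crop(d,215,345,40,240,3,"pics/w6c.png")
E
```

```text
(no output)
```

View pics/w6c.png

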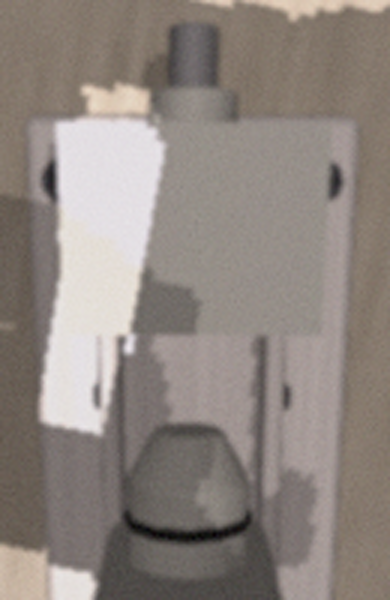

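```bash
python3 - <<'E'
from h import *
from plant import arm
d=dict(np.load("w6.npz")); s=arm.sense()
A=lambda a,b,z: tool(s,ray(d,215+(a+.5)/3-.5,40+(b+.5)/3-.5,z)).round(2)
print("sock front",A(60,333,.062),A(322,333,.062),"rear",A(56,121,.062),A(326,121,.062))
print("base",A(28,121,.01),A(357,121,.01),A(48,560,.01),A(333,560,.01))
zt=.118-.021; print("nose",A(148,430,zt),A(216,430,zt),"ring",A(126,525,zt),A(250,525,zt))
print("walls inner",A(124,380,.028),A(259,380,.028),"outer",A(100,380,.028),A(284,380,.028))
E
```

```text
sock front [-24.77 -56.38  55.75] [ 26.11 -56.41  55.76] rear [-23.84 -94.26  55.75] [ 25.   -94.3   55.76]
base [-37.47 -99.32 107.74] [ 39.84 -99.38 107.76] [-38.08  11.29 107.75] [ 39.96  11.25 107.77]
nose [ -6.38 -45.22  20.75] [  4.53 -45.23  20.76] ring [-10.25 -29.08  20.75] [ 10.36 -29.09  20.76]
walls inner [-14.95 -41.33  89.75] [ 16.91 -41.35  89.76] outer [-20.61 -41.33  89.75] [ 22.82 -41.36  89.76]
```

Call:
apply_moves --pt "1.2 0 6 0" --pt "1.2 0 18 0" --pt "1.2 0 30 0" --pt "1.2 0 40 0" --pt "1.2 0 43 0" --pt "1.2 0 45 0" --pt "1.2 0 47 0" --pt "1.2 0 48 0" --pt "1.2 0 48 0" --pt "1.2 0 48 0"

```text
clock: 10.6
ee_pos: [0.5257, 0.0699, 0.0698]
tool_rot: [[0.98, 0.199, 0.0], [0.199, -0.98, -0.0], [0.0, 0.0, -1.0]]
contact_force: [0.5, 0.1, -1.3]
gripper_width: 0.34
```

```bash
python3 look.py w7 wrist; python3 look.py s7 side; python3 - <<'E'
from h import *
d=dict(np.load("s7.npz")); crop(d,230,350,190,350,3.7,"pics/s7c.png")
d=dict(np.load("w7.npz")); crop(d,205,355,100,310,2.8,"pics/w7c.png")
E
```

```text
10.6 [0.52568596 0.0699036  0.06975169] x-ang 11.45621538501217 0.1 0.3395842281521715 [ 0.47  0.11 -1.26]
10.65 [0.52571367 0.06990934 0.06973033] x-ang 11.456023520901944 0.1 0.33983489354253504 [-0.24 -0.34 -1.1 ]
```

View pics/w7c.png

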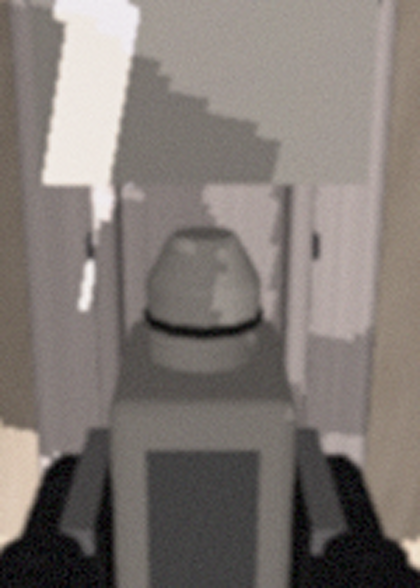

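View pics/s7c.png

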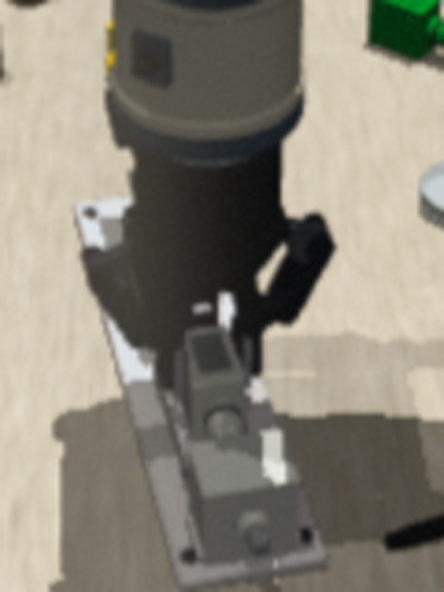

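Call:
apply_moves --pt "0 0 3 0" --pt "0 0 6 0" --pt "0 0 9 0" --pt "0 0 10 0" --pt "0 0 10.5 0" --pt "0 0 10.5 0" --pt "0 0 10.5 0" --pt "0 0 10.5 0" --pt "0 0 10.5 0" --pt "0 0 10.5 0"

```text
clock: 11.95
ee_pos: [0.5257, 0.0699, 0.0592]
tool_rot: [[0.98, 0.199, 0.0], [0.199, -0.98, -0.0], [0.0, 0.0, -1.0]]
contact_force: [0.1, -0.9, -1.5]
gripper_width: 0.343
```

Call:
apply_moves --pt "0 0 0 0" --pt "0 0 0 0" --pt "0 0 0 0" --pt "0 0 0 0" --pt "0 0 0 0" --pt "0 0 0 0" --pt "0 0 0 0" --pt "0 0 0 0" --pt "0 0 0 0" --pt "0 0 0 0" --jaw 0.3

```text
clock: 13.2
ee_pos: [0.5256, 0.0699, 0.0591]
tool_rot: [[0.98, 0.199, -0.0], [0.199, -0.98, -0.0], [-0.0, 0.0, -1.0]]
contact_force: [0.9, -0.4, 0.3]
gripper_width: 0.7
```

```bash
python3 look.py w8 wrist; python3 look.py s8 side; python3 - <<'E'
from h import *
d=dict(np.load("s8.npz")); crop(d,230,350,190,350,3.7,"pics/s8c.png")
d=dict(np.load("w8.npz")); crop(d,175,385,100,350,2.3,"pics/w8c.png")
E
```

```text
13.2 [0.52561099 0.06993081 0.05912298] x-ang 11.459177746900789 0.1 0.6999205843807227 [ 0.88 -0.39  0.3 ]
13.25 [0.52564777 0.06991313 0.05912386] x-ang 11.460579125067047 0.1 0.6999858822253068 [0.47 0.41 0.03]
```

View pics/w8c.png

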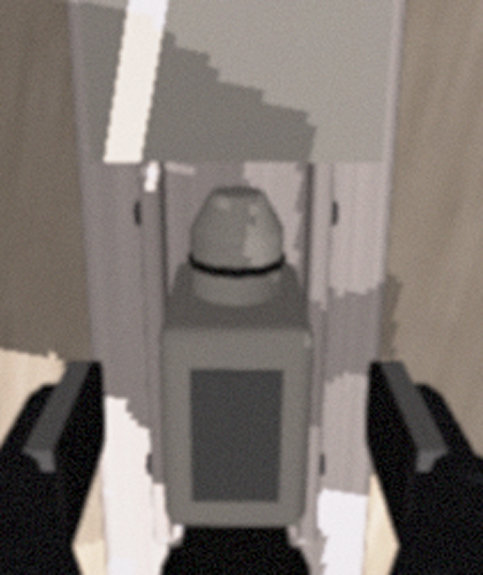

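Call:
apply_moves --pt "0 0 -5 0" --pt "0 0 -20 0" --pt "0 0 -45 0" --pt "0 0 -75 0" --pt "0 3 -95 0" --pt "0 25 -105 0" --pt "0 70 -105 0" --pt "0 120 -105 0" --pt "0 165 -105 0" --pt "0 191 -105 0"

```text
clock: 14.55
ee_pos: [0.5639, -0.1194, 0.1653]
tool_rot: [[0.98, 0.197, 0.001], [0.197, -0.98, -0.001], [0.001, 0.001, -1.0]]
contact_force: [-0.4, 0.7, 0.4]
gripper_width: 0.7
```

```bash
python3 look.py w9 wrist; python3 look.py t9 top; python3 - <<'E'
from h import *
d=dict(np.load("t9.npz")); crop(d,160,305,175,235,5,"pics/t9c.png")
E
```

```text
14.55 [ 0.56393125 -0.11944478  0.16533019] x-ang 11.382386845535668 17.6 0.6998330730777547 [-0.36  0.68  0.43]
14.6 [ 0.56464645 -0.12161467  0.16536062] x-ang 11.344286231947343 3.6 0.7001787519117909 [ 0.33 -3.01  0.79]
```

View pics/w9.png

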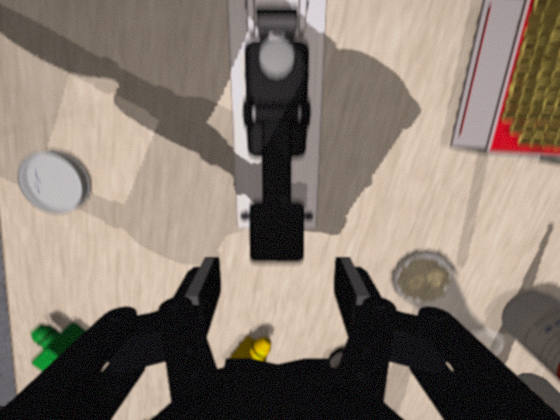

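View pics/t9c.png

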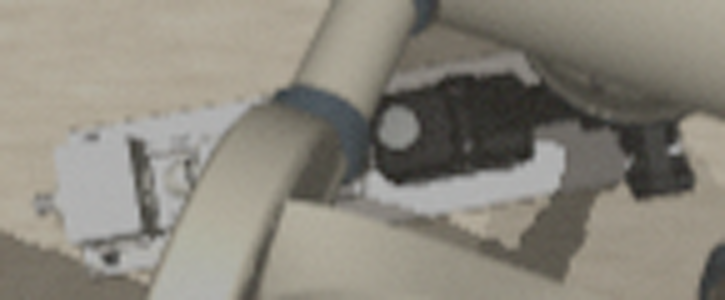

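```bash
python3 - <<'E'
from h import *
from plant import arm
d=dict(np.load("w9.npz")); s=arm.sense()
P=[ray(d,*x,.098) for x in [(250,203),(304,203),(304,261),(250,261)]]; c=sum(P)/4
print(c,[np.linalg.norm(P[0]-P[1]),np.linalg.norm(P[1]-P[2])],tool(s,c),s["ee_pos"])
E
```

```text
[ 0.56387841 -0.11958492  0.098     ] [np.float64(0.03544656640675603), np.float64(0.04252869562887083)] [-0.36059895 -0.36419011 67.21374184] [ 0.56419621 -0.1198087   0.16521457]
```

Call:
apply_moves --pt "0 0 0 0" --pt "0 0 0 0" --pt "0 0 5 0" --pt "0 0 12 0" --pt "0 0 20 0" --pt "0 0 28 0" --pt "0 0 34 0" --pt "0 0 37 0" --pt "0 0 37 0" --pt "0 0 37 0" --jaw 1.0

```text
clock: 15.9
ee_pos: [0.5637, -0.1173, 0.1273]
tool_rot: [[0.98, 0.199, 0.0], [0.199, -0.98, -0.0], [0.0, 0.0, -1.0]]
contact_force: [-0.1, 0.4, 0.6]
gripper_width: 0.0
```

```bash
python3 look.py w10 wrist; python3 look.py s10 side; python3 - <<'E'
from h import *
d=dict(np.load("s10.npz")); crop(d,220,340,190,350,3.7,"pics/s10c.png")
E
```

```text
15.9 [ 0.56367868 -0.11732248  0.12733081] x-ang 11.459585769911293 0.1 0.0004980736364946162 [-0.06  0.44  0.56]
15.95 [ 0.5637219  -0.11730977  0.12736569] x-ang 11.459961581508564 0.1 0.0016044096799487154 [-0.09  0.2  -0.78]
```

View pics/w10.png

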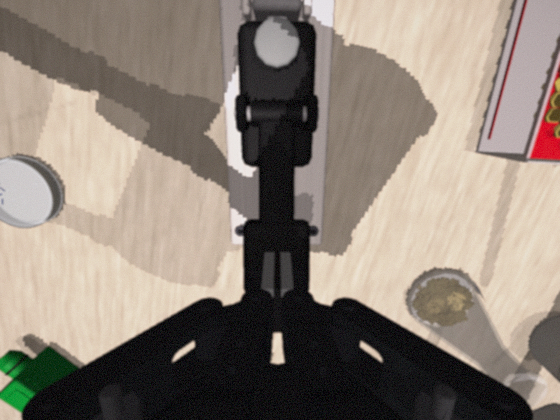

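View pics/s10c.png

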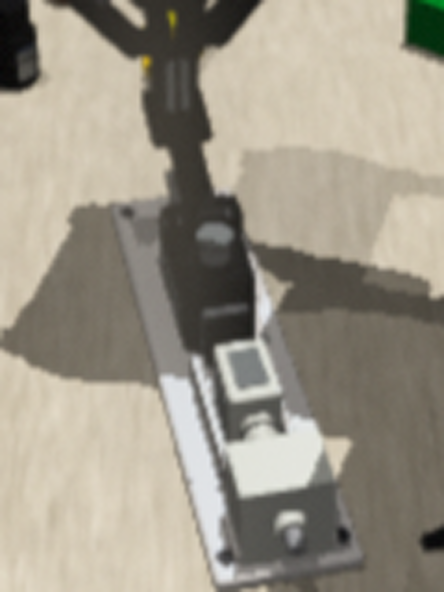

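Call:
apply_moves --pt "0 0 3 0" --pt "0 0 8 0" --pt "0 0 14 0" --pt "0 0 20 0" --pt "0 0 26 0" --pt "0 0 32 0" --pt "0 0 36 0" --pt "0 0 38 0" --pt "0 0 38.4 0" --pt "0 0 38.4 0"

```text
clock: 17.25
ee_pos: [0.5641, -0.1173, 0.089]
tool_rot: [[0.98, 0.199, 0.001], [0.199, -0.98, -0.0], [0.001, 0.0, -1.0]]
contact_force: [0.4, 0.9, 10.2]
gripper_width: 0.001
```

```bash
python3 look.py s11 side; python3 - <<'E'
from h import *
d=dict(np.load("s11.npz")); crop(d,220,340,190,350,3.7,"pics/s11c.png")
E
```

```text
17.25 [ 0.56409014 -0.11734905  0.08900969] x-ang 11.454847387663758 0.1 0.0009878720607932531 [ 0.42  0.91 10.16]
```

View pics/s11c.png

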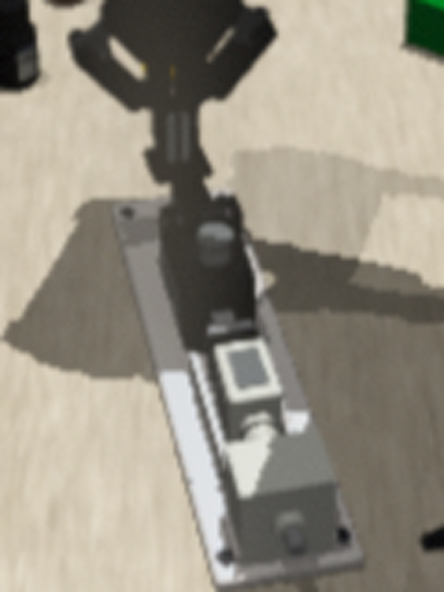

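Call:
apply_moves --pt "0 0 -12 0" --pt "0 0 -28 0" --pt "0 0 -36 0" --pt "0 0 -36 0" --pt "0 0 -36 0" --pt "0 0 -28 0" --pt "0 0 -18 0" --pt "0 0 -8 0" --pt "0 0 -1 0" --pt "0 0 0 0"

```text
clock: 18.55
ee_pos: [0.5641, -0.1174, 0.0887]
tool_rot: [[0.98, 0.198, 0.001], [0.198, -0.98, -0.0], [0.001, 0.0, -1.0]]
contact_force: [-1.0, 1.2, 20.4]
gripper_width: -0.001
```

```bash
python3 look.py s12 side; python3 - <<'E'
from h import *
d=dict(np.load("s12.npz")); crop(d,220,340,190,350,3.7,"pics/s12c.png")
E
```

```text
18.55 [ 0.56407281 -0.11737061  0.08868611] x-ang 11.448945825021731 0.4 -0.0007549987085459615 [-0.99  1.16 20.36]
```

View pics/s12c.png

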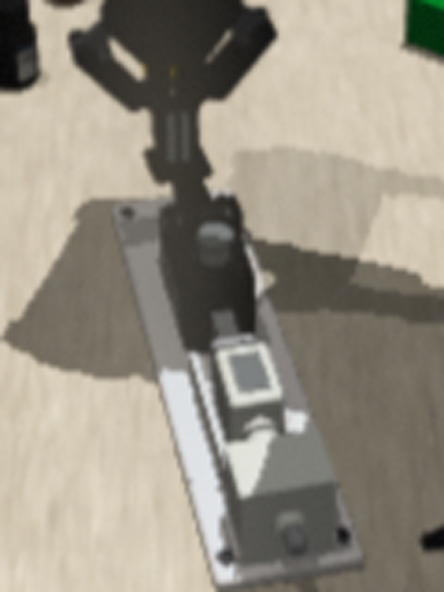

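```bash
python3 - <<'E'
from h import *
a=[]
for n in ["s10","s11","s12"]:
    d=dict(np.load(n+".npz")); x=d["img"][265:330,265:315,::-1]; a.append(cv2.resize(x,None,fx=5.3,fy=5.3,interpolation=cv2.INTER_CUBIC))
cv2.imwrite("pics/cmp.png",np.hstack(a))
E
```

```text
(no output)
```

View pics/cmp.png

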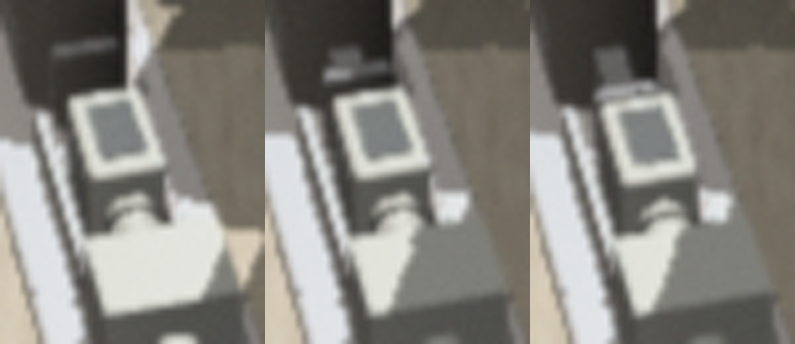

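```bash
cat > pf.py <<'E'
from h import *
O=np.array([.5339+.0008,.0272]);th=np.radians(101.45);e=np.array([np.cos(th),np.sin(th)]);n=np.array([-e[1],e[0]])
def px(P): q=np.array(P)[:2]-O; return (1000*np.array([q@e,q@n])).round(1)
E
python3 - <<'E'
from pf import *
d=dict(np.load("s12.npz"))
A=lambda o,a,b,z: px(ray(d,265+(a-265*o+.5)/5.3-.5,265+(b+.5)/5.3-.5,z))
print("jaw top edge", A(0,83,45,.055),A(1,360,72,.055),A(2,628,90,.055))
for o,q in [(0,[(70,100),(138,90),(163,165),(88,180)]),(1,[(334,100),(404,90),(429,165),(354,180)]),(2,[(599,107),(668,94),(693,170),(618,185)])]:
    print("cas",sum(A(o,*x,.06) for x in q)/4)
print("sock front top",A(1,350,240,.062),A(2,693,218,.062))
E
```

```text
jaw top edge [-8.8 -0.3] [7.8 0.9] [18.3 -0.3]
cas [48.65  -0.675]
cas [48.7 -0.5]
cas [51.45 -1.4 ]
sock front top [102.9 -24.3] [98.6  5.9]
```

Call:
apply_moves --pt "0 0 -12 0" --pt "0 0 -28 0" --pt "0 0 -36 0" --pt "0 0 -36 0" --pt "0 0 -36 0" --pt "0 0 -28 0" --pt "0 0 -18 0" --pt "0 0 -8 0" --pt "0 0 -1.5 0" --pt "0 0 -0.8 0"

```text
clock: 19.85
ee_pos: [0.564, -0.1175, 0.0891]
tool_rot: [[0.98, 0.198, 0.001], [0.198, -0.98, -0.0], [0.001, 0.0, -1.0]]
contact_force: [1.8, 0.1, 9.4]
gripper_width: 0.002
```

```bash
python3 look.py s13 side; python3 - <<'E'
from h import *
a=[]
for n in ["s12","s13"]:
    d=dict(np.load(n+".npz")); x=d["img"][265:330,265:315,::-1]; a.append(cv2.resize(x,None,fx=7,fy=7,interpolation=cv2.INTER_CUBIC))
cv2.imwrite("pics/cmp2.png",np.hstack(a))
E
```

```text
19.85 [ 0.56404769 -0.11745084  0.0891091 ] x-ang 11.44890576781753 0.2 0.0016067190317513853 [1.78 0.08 9.45]
```

View pics/cmp2.png

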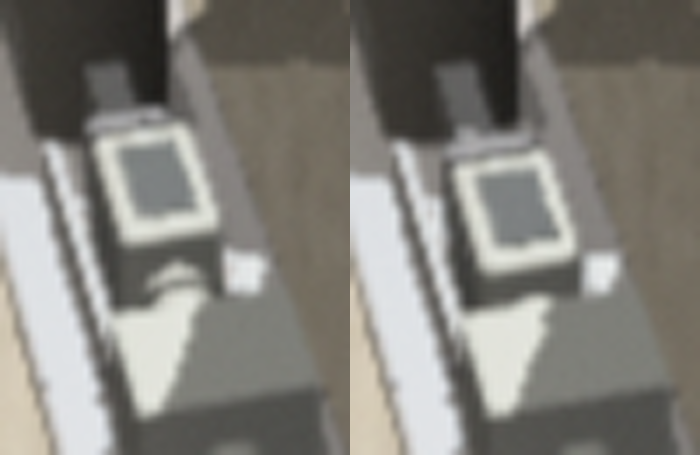

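```bash
python3 - <<'E'
from pf import *
d=dict(np.load("s13.npz"))
A=lambda o,a,b,z: px(ray(d,265+(a-350*o+.5)/7-.5,265+(b+.5)/7-.5,z))
for o,q in [(0,[(92,142),(183,125),(218,225),(124,245)]),(1,[(448,170),(541,150),(577,256),(483,274)])]:
    print("cas",sum(A(o,*x,.06) for x in q)/4,[A(o,*x,.06) for x in q])
print(A(1,462,320,.062),A(1,622,293,.062))
E
```

```text
cas [51.825 -0.7  ] [array([ 30.7, -14.3]), array([29.8, 13.1]), array([72.6, 13. ]), array([ 74.2, -14.6])]
cas [63.65 -1.1 ] [array([ 42.7, -15.1]), array([40.7, 12.9]), array([85.2, 12.5]), array([ 86. , -14.7])]
[103.9 -24.6] [104.   20.6]
```

Call:
apply_moves --pt "0 0 -14 0" --pt "0 0 -32 0" --pt "0 0 -36 0" --pt "0 0 -36 0" --pt "0 0 -30 0" --pt "0 0 -22 0" --pt "0 0 -14 0" --pt "0 0 -7 0" --pt "0 0 -1 0" --pt "0 0 0 0"

```text
clock: 21.15
ee_pos: [0.5639, -0.1174, 0.0889]
tool_rot: [[0.98, 0.199, 0.0], [0.199, -0.98, -0.0], [0.0, 0.0, -1.0]]
contact_force: [1.0, -0.5, 13.6]
gripper_width: 0.005
```

```bash
python3 look.py s14 side; python3 - <<'E'
from h import *
a=[]
for n in ["s13","s14"]:
    d=dict(np.load(n+".npz")); x=d["img"][265:330,265:315,::-1]; a.append(cv2.resize(x,None,fx=7,fy=7,interpolation=cv2.INTER_CUBIC))
cv2.imwrite("pics/cmp3.png",np.hstack(a))
E
```

```text
21.15 [ 0.56391222 -0.11737483  0.08890991] x-ang 11.453702873227781 0.6 0.005334619853983846 [ 1.03 -0.48 13.6 ]
```

View pics/cmp3.png

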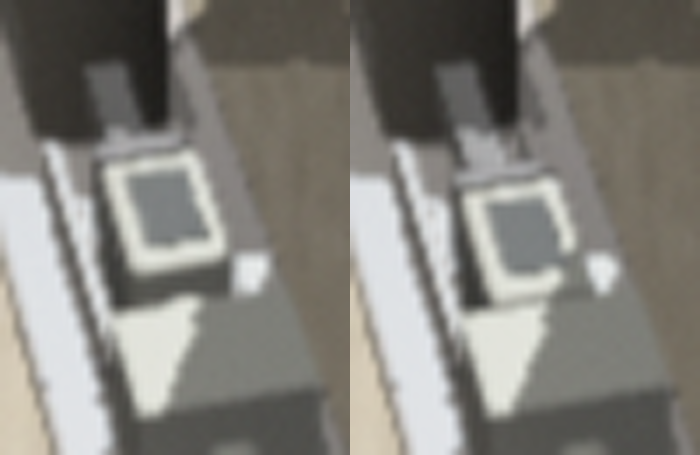

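Call:
apply_moves --pt "0 0 -14 0" --pt "0 0 -32 0" --pt "0 0 -36 0" --pt "0 0 -36 0" --pt "0 0 -33 0" --pt "0 0 -30 0" --pt "0 0 -27 0" --pt "0 0 -24 0" --pt "0 0 -22 0" --pt "0 0 -22 0"

```text
clock: 22.45
ee_pos: [0.5638, -0.1177, 0.1111]
tool_rot: [[0.98, 0.199, 0.0], [0.199, -0.98, -0.001], [0.0, 0.001, -1.0]]
contact_force: [0.2, -3.8, 6.6]
gripper_width: -0.005
```

Call:
apply_moves --pt "0 0 1 0" --pt "0 0 2 0" --pt "0 0 3 0" --pt "0 0 3 0" --pt "0 0 3 0" --pt "0 0 3 0" --pt "0 0 3 0" --pt "0 0 3 0" --pt "0 0 3 0" --pt "0 0 3 0"

```text
clock: 23.7
ee_pos: [0.5639, -0.1177, 0.1082]
tool_rot: [[0.98, 0.199, 0.0], [0.199, -0.98, -0.001], [0.0, 0.001, -1.0]]
contact_force: [0.9, -4.8, 5.5]
gripper_width: 0.005
```

```bash
python3 look.py s15 side; python3 - <<'E'
from h import *
from plant import arm
a=[]
for n in ["s14","s15"]:
    d=dict(np.load(n+".npz")); x=d["img"][265:330,265:315,::-1]; a.append(cv2.resize(x,None,fx=7,fy=7,interpolation=cv2.INTER_CUBIC))
cv2.imwrite("pics/cmp4.png",np.hstack(a)); print(arm.sense()["contact_force"],arm.sense()["ee_pos"])
E
```

```text
23.7 [ 0.56386637 -0.11773319  0.10821934] x-ang 11.460372126175914 0.1 0.004778850046154222 [ 0.91 -4.82  5.51]
[ 1.51289018 -4.42337518  4.8913903 ] [ 0.56384182 -0.11771658  0.10821918]
```

View pics/cmp4.png

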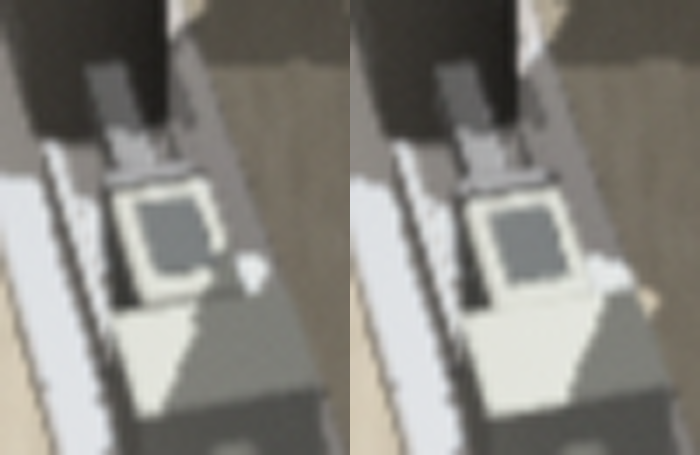

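Call:
apply_moves --pt "0 0 0.5 0" --pt "0 0 1 0" --pt "0 0 1.5 0" --pt "0 0 2 0" --pt "0 0 2.5 0" --pt "0 0 3 0" --pt "0 0 3.5 0" --pt "0 0 4 0" --pt "0 0 4 0" --pt "0 0 4 0"

```text
clock: 25.0
ee_pos: [0.5639, -0.1179, 0.1043]
tool_rot: [[0.98, 0.199, 0.001], [0.199, -0.98, -0.001], [0.0, 0.001, -1.0]]
contact_force: [0.2, -5.8, 7.9]
gripper_width: 0.0
```

Call:
apply_moves --pt "0 0 0.5 0" --pt "0 0 1 0" --pt "0 0 1.5 0" --pt "0 0 2 0" --pt "0 0 2.5 0" --pt "0 0 3 0" --pt "0 0 3 0" --pt "0 0 3 0" --pt "0 0 3 0" --pt "0 0 3 0"

```text
clock: 26.25
ee_pos: [0.564, -0.118, 0.1016]
tool_rot: [[0.98, 0.199, 0.001], [0.199, -0.98, -0.001], [0.001, 0.001, -1.0]]
contact_force: [-1.0, -5.3, 12.2]
gripper_width: 0.004
```

```bash
python3 look.py s16 side; python3 - <<'E'
from h import *
a=[]
for n in ["s15","s16"]:
    d=dict(np.load(n+".npz")); x=d["img"][265:330,265:315,::-1]; a.append(cv2.resize(x,None,fx=7,fy=7,interpolation=cv2.INTER_CUBIC))
cv2.imwrite("pics/cmp5.png",np.hstack(a))
E
```

```text
26.25 [ 0.56398816 -0.11795182  0.10159223] x-ang 11.458557942141251 0.1 0.0037251127635658794 [-0.99 -5.33 12.25]
```

View pics/cmp5.png

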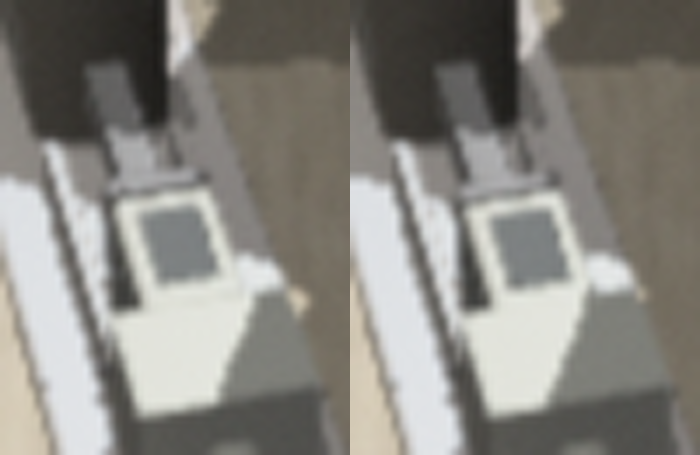

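Call:
apply_moves --pt "0 0 0.5 0" --pt "0 0 1 0" --pt "0 0 1.5 0" --pt "0 0 2 0" --pt "0 0 2 0" --pt "0 0 2 0" --pt "0 0 2 0" --pt "0 0 2 0" --pt "0 0 2 0" --pt "0 0 2 0"

```text
clock: 27.55
ee_pos: [0.564, -0.1179, 0.0998]
tool_rot: [[0.98, 0.199, 0.001], [0.199, -0.98, -0.001], [0.001, 0.001, -1.0]]
contact_force: [-1.6, -6.0, 15.1]
gripper_width: 0.002
```

```bash
python3 look.py s17 side; python3 - <<'E'
from pf import *
from plant import arm
print(arm.sense()["contact_force"])
d=dict(np.load("s17.npz")); crop(d,255,325,260,345,7,"pics/s17c.png")
E
```

```text
27.55 [ 0.56400445 -0.11793706  0.09976035] x-ang 11.46268870566977 0.1 0.0017775049153749306 [-1.56 -6.01 15.09]
[-1.36055498 -5.5590096  15.66425766]
```

View pics/s17c.png

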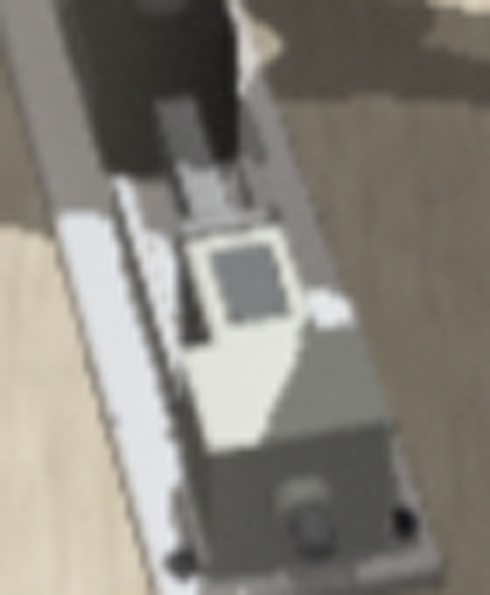

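```bash
python3 - <<'E'
from pf import *
d=dict(np.load("s17.npz"))
A=lambda a,b,z: px(ray(d,255+(a+.5)/7-.5,260+(b+.5)/7-.5,z))
print("rear",A(188,240,.06),A(279,226,.06),"sock front",A(180,352,.062),A(303,328,.062),"label",A(208,250,.06),A(272,242,.06),A(290,315,.06),A(228,326,.06))
print("jaw top rear/front edge",A(230,215,.055),A(232,232,.055))
E
```

```text
rear [ 58.1 -12.7] [58.5 13.9] sock front [102.6 -24.9] [101.5  10.1] label [63.4 -8.1] [64.4 10.4] [93.8  8.3] [94.  -9.4]
jaw top rear/front edge [45.7  2.5] [52.7  1.4]
```

Call:
apply_moves --pt "0 0 0.6 0" --pt "0 0 0.6 0" --pt "0 0 0.6 0" --pt "0 0 -8 0" --pt "0 0 -22 0" --pt "0 0 -38 0" --pt "0 -15 -40 0" --pt "0 -50 -40 0" --pt "-0.5 -90 -40 0" --pt "-0.5 -110 -40 0"

```text
clock: 28.85
ee_pos: [0.5401, -0.0073, 0.1393]
tool_rot: [[0.98, 0.2, -0.001], [0.2, -0.98, 0.0], [-0.001, -0.001, -1.0]]
contact_force: [0.0, -0.9, -0.4]
gripper_width: -0.001
```

```bash
python3 look.py s18 side; python3 look.py w18 wrist;  python3 - <<'E'
from pf import *
d=dict(np.load("s18.npz")); crop(d,220,340,190,350,3.7,"pics/s18c.png")
E
```

```text
28.85 [ 0.54005175 -0.0072549   0.13931658] x-ang 11.543054878129594 14.8 -0.0014469641141569081 [ 0.   -0.91 -0.44]
28.9 [ 0.53976406 -0.00602979  0.13932069] x-ang 11.567964046678187 3.3 0.003787815936852412 [-1.2   2.92  0.04]
```

View pics/s18c.png

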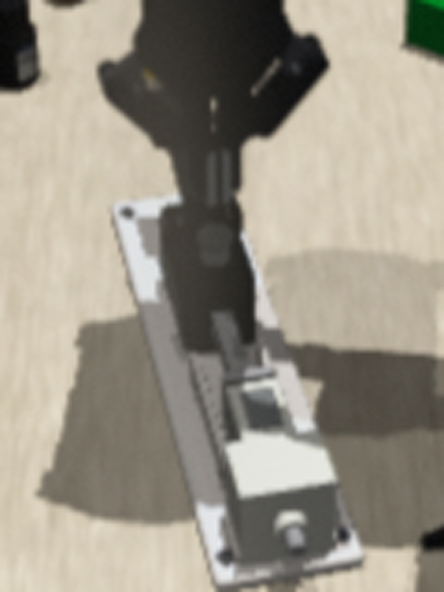

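View pics/w18.png

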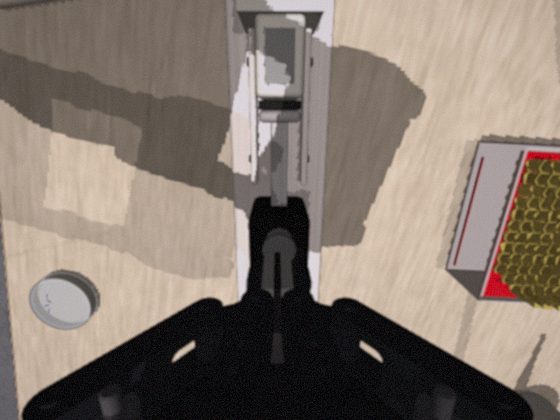

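```bash
python3 - <<'E'
from pf import *
from plant import arm
d=dict(np.load("w18.npz")); crop(d,230,330,190,300,6,"pics/w18c.png"); s=arm.sense(); print(s["ee_pos"],tool(s,[.5414,-.0100,.114]))
E
```

```text
[ 0.54046802 -0.00755552  0.1393973 ] [ 0.44048994  2.59351804 25.39580182]
```

View pics/w18c.png

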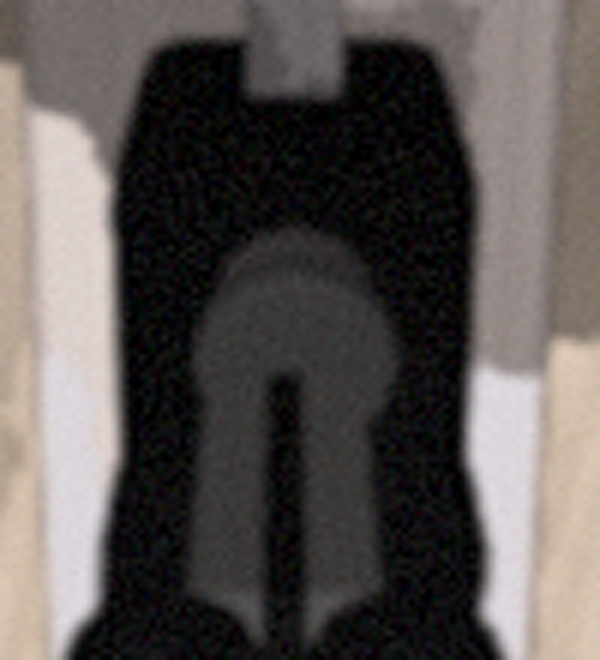

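```bash
python3 - <<'E'
from pf import *
from plant import arm
d=dict(np.load("w18.npz")); s=arm.sense()
p=ray(d,279.1,251.7,.089); print(p,tool(s,p),px(p))
E
```

```text
[ 0.54201232 -0.01134463  0.089     ] [ 0.78849143  4.04521287 50.39489055] [-39.2   0.5]
```

Call:
apply_moves --pt "0.6 3 4 0" --pt "0.6 3 10 0" --pt "0.6 3 18 0" --pt "0.6 3 24 0" --pt "0.6 3 28 0" --pt "0.6 3 31 0" --pt "0.6 3 32.2 0" --pt "0.6 3 32.2 0" --pt "0.6 3 32.2 0" --pt "0.6 3 32.2 0"

```text
clock: 30.2
ee_pos: [0.5423, -0.0125, 0.1075]
tool_rot: [[0.98, 0.199, -0.0], [0.199, -0.98, -0.0], [-0.0, 0.0, -1.0]]
contact_force: [-3.6, -5.0, 6.0]
gripper_width: 0.002
```

```bash
python3 look.py s19 side;  python3 - <<'E'
from pf import *
d=dict(np.load("s19.npz")); crop(d,220,340,190,350,3.7,"pics/s19c.png")
E
```

```text
30.2 [ 0.5423147  -0.0125223   0.10751521] x-ang 11.465504166568152 0.1 0.0018089657515728522 [-3.6  -4.99  6.03]
```

View pics/s19c.png

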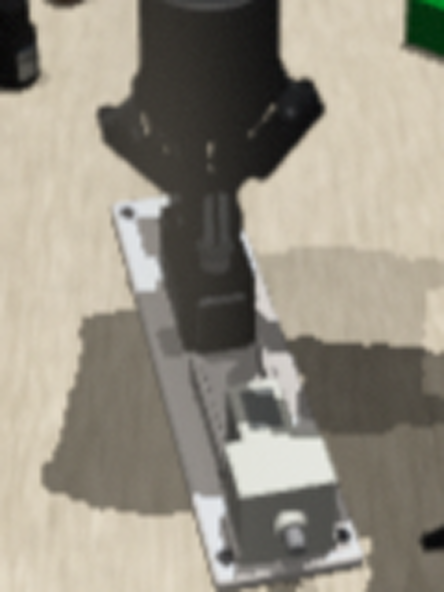

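Call:
apply_moves --pt "0 0 0.3 0" --pt "0 0 0.3 0" --pt "0 0 0.3 0" --pt "0 0 0.3 0" --pt "0 0 0.3 0" --pt "0 0 0.3 0" --pt "0 0 0.3 0" --pt "0 0 0.3 0" --pt "0 0 0.3 0" --pt "0 0 0.3 0"

```text
clock: 31.5
ee_pos: [0.5423, -0.0125, 0.1072]
tool_rot: [[0.98, 0.199, 0.0], [0.199, -0.98, -0.0], [-0.0, 0.0, -1.0]]
contact_force: [-3.1, -5.3, 6.4]
gripper_width: -0.0
```

Call:
apply_moves --pt "0 0 -3 0" --pt "0 0 -10 0" --pt "0 0 -25 0" --pt "0 0 -50 0" --pt "0 0 -80 0" --pt "0 0 -110 0" --pt "0 0 -130 0" --pt "0 0 -140 0" --pt "0 0 -140 0" --pt "0 0 -140 0"

```text
clock: 32.75
ee_pos: [0.542, -0.0123, 0.2463]
tool_rot: [[0.98, 0.199, -0.001], [0.199, -0.98, 0.0], [-0.001, -0.0, -1.0]]
contact_force: [-0.4, 0.2, -0.4]
gripper_width: -0.001
```

```bash
python3 look.py s20 side; python3 look.py w20 wrist; python3 look.py t20 top; python3 - <<'E'
from pf import *
d=dict(np.load("s20.npz")); crop(d,220,340,190,350,3.7,"pics/s20c.png")
E
```

```text
32.75 [ 0.54203367 -0.01231167  0.24634342] x-ang 11.459370739580882 0.3 -0.0014841798826160546 [-0.37  0.23 -0.38]
32.8 [ 0.54202127 -0.01231507  0.24623089] x-ang 11.460655527317474 0.2 0.00013967530699759555 [ 0.07  0.23 -0.4 ]
32.85 [ 0.54204983 -0.01232775  0.24624047] x-ang 11.458337613379435 0.1 -0.0033133206568646324 [ 0.27 -0.72 -0.67]
```

View pics/s20c.png

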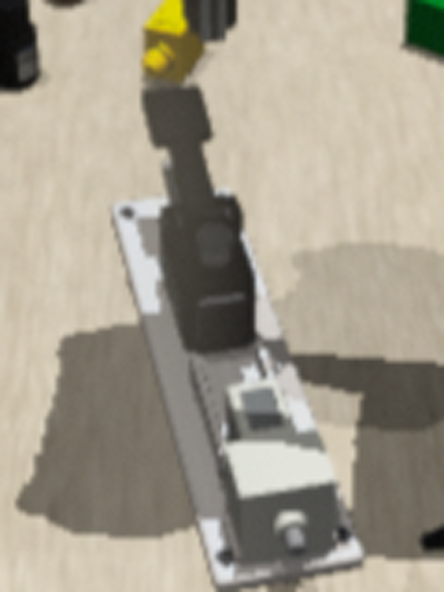

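View pics/w20.png

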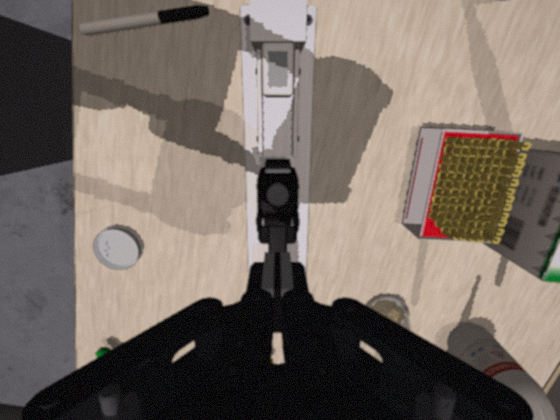

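```bash
python3 - <<'E'
from pf import *
d=dict(np.load("w20.npz")); crop(d,235,325,0,110,5,"pics/w20a.png"); crop(d,235,325,140,270,4.5,"pics/w20b.png")
E
```

```text
(no output)
```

View pics/w20a.png

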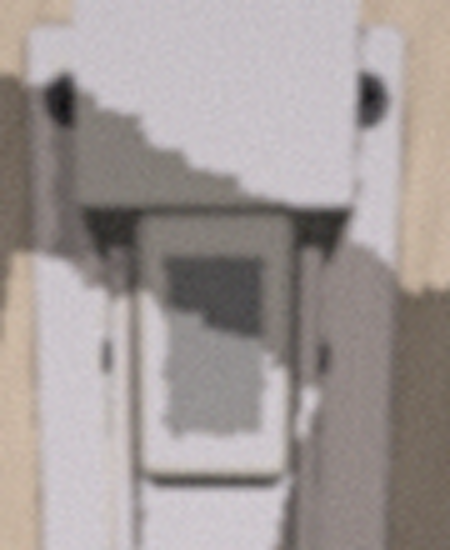

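View pics/w20b.png

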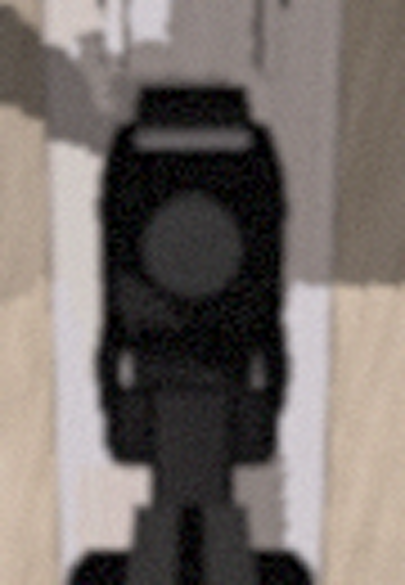

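```bash
python3 - <<'E'
from pf import *
d=dict(np.load("w20.npz"))
A=lambda a,b,z: px(ray(d,235+(a+.5)/5-.5,(b+.5)/5-.5,z))
B=lambda a,b,z: px(ray(d,235+(a+.5)/4.5-.5,140+(b+.5)/4.5-.5,z))
print("sock",A(75,208,.062),A(352,208,.062),"cas front",A(137,212,.06),A(293,212,.06),"rear",A(143,473,.06),A(289,473,.06))
print("jaw face",B(138,88,.055),B(247,88,.055),"button",B(191,246,.089))
E
```

```text
sock [99.3 26.1] [ 99.3 -24.3] cas front [99.  14.9] [ 99.  -13.6] rear [54.4 14.4] [ 54.4 -13.7]
jaw face [-8.7 13.3] [ -8.6 -12. ] button [-37.4   1. ]
```

```bash
python3 - <<'E'
from pf import *
d=dict(np.load("w20.npz"))
B=lambda a,b,z: px(ray(d,235+(a+.5)/4.5-.5,140+(b+.5)/4.5-.5,z))
print("strip",B(191,130,.055),B(191,150,.055),"body front top",B(150,152,.066),B(191,88,.055))
d=dict(np.load("w2.npz"))
C=lambda a,b,z: px(ray(d,255+(a+.5)/3.3-.5,130+(b+.5)/3.3-.5,z))
print("w2 jaw: front,mid,rear",C(167,53,.055),C(167,80,.055),C(167,97,.055),"body",C(167,108,.066))
a=[]
for n in ["s10","s19","s20"]:
    d=dict(np.load(n+".npz")); x=d["img"][255:300,262:300,::-1]; a.append(cv2.resize(x,None,fx=7,fy=7,interpolation=cv2.INTER_CUBIC))
cv2.imwrite("pics/cmp6.png",np.hstack(a))
E
```

```text
strip [-18.5   1. ] [-23.2   1. ] body front top [-21.5  10.3] [-8.6  1. ]
w2 jaw: front,mid,rear [0.7 1.9] [-8.2  1.6] [-13.9   1.4] body [-15.8   2.4]
```

View pics/cmp6.png

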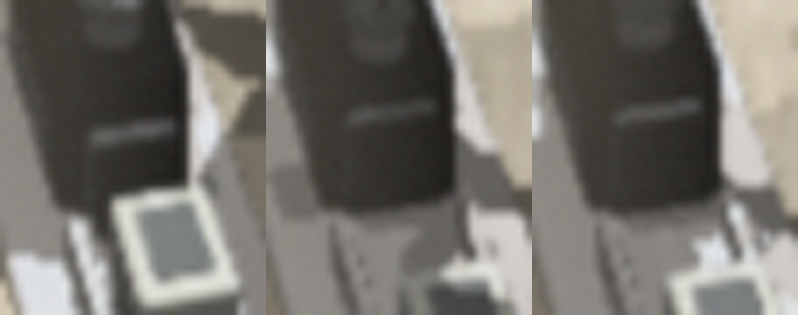

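```bash
python3 - <<'E'
from pf import *
def p3(d,u,v):
    z=float(np.median(d["depth"][v-1:v+2,u-1:u+2])); c=np.linalg.solve(d["mtx"],[u,v,1.])*z
    M=d["camera_from_world"]; return M[:3,:3].T@(c-M[:3,3])
def show(d,u,v): P=p3(d,u,v); return px(P),round(P[2]*1000,1)
d=dict(np.load("w20.npz"))
for n,v in [("",v) for v in range(155,178)]: print(v,show(d,277,v))
print("button",show(d,277,194),"cass",show(d,277,75),"sock",show(d,277,30))
d=dict(np.load("s20.npz")); print("pad s20",[show(d,220+int(a/3.7),190+int(b/3.7)) for a,b in [(170,105),(180,120),(195,130)]])
E
```

```text
155 (array([-9.5,  1.1]), np.float64(16.3))
156 (array([-10.8,   1.1]), np.float64(15.8))
157 (array([-12.6,   1.1]), np.float64(10.9))
158 (array([-13.7,   1.1]), np.float64(11.2))
159 (array([-12.7,   1.1]), np.float64(26.2))
160 (array([-12.7,   1.1]), np.float64(34.0))
161 (array([-12.6,   1.1]), np.float64(42.0))
162 (array([-12.7,   1.1]), np.float64(47.9))
163 (array([-12.6,   1.1]), np.float64(55.2))
164 (array([-13.6,   1.1]), np.float64(55.6))
165 (array([-14.6,   1.1]), np.float64(56.0))
166 (array([-15.8,   1.1]), np.float64(54.9))
167 (array([-16.9,   1.1]), np.float64(55.1))
168 (array([-17.9,   1.1]), np.float64(55.3))
169 (array([-19. ,   1.1]), np.float64(55.0))
170 (array([-20. ,   1.1]), np.float64(55.2))
171 (array([-21. ,   1.1]), np.float64(55.5))
172 (array([-21.9,   1.1]), np.float64(56.3))
173 (array([-22.6,   1.1]), np.float64(58.5))
174 (array([-23. ,   1.1]), np.float64(61.6))
175 (array([-23.9,   1.1]), np.float64(62.4))
176 (array([-24.5,   1.1]), np.float64(64.5))
177 (array([-25.5,   1.1]), np.float64(65.0))
button (array([-37.1,   1. ]), np.float64(89.2)) cass (array([71.2,  1.2]), np.float64(61.0)) sock (array([108.1,   1.2]), np.float64(62.5))
pad s20 [(array([-148.7,   -4.1]), np.float64(101.2)), (array([-138.7,    0.7]), np.float64(96.3)), (array([-128.6,    7.8]), np.float64(93.9))]
```

```bash
python3 - <<'E'
from plant import arm
print(arm.hand_in())
E
```

```text
the job is handed in; nothing more can be done
None
```

I laid the white cassette in the channel, pumped the trigger until it was home, released the jaw and handed the job in at about 33 s. The hand-in gave no verdict.

- **Laying it in:** I grasped the cassette across its width and lowered it into the channel with no contact force. I let go with its origin about 44 mm along the press.
- **Pumping:** I gave four full strokes, then a slow fifth one by feel. Over the last steps the pad force rose about 1.5 N per mm, which matches the cassette being home. I stopped about 0.6 mm after a reading of 15 to 15.7 N, so roughly 16 N at the pad, or about 24 N on the cassette.
- **Release:** I held the button fully down (6 N) until the jaw had stopped moving, for about 1.5 s or more. Then I let go and lifted clear.

**Last checks:**

| Item | Measured | Target |
|---|---|---|
| Cassette front | 0.3 mm from the socket face | flush |
| Cassette across | about 0.5 mm off the centre line | within 4 mm |
| Jaw face (depth image) | x = -12.6 mm | fully back, -12 mm |
| Button top | 89.2 mm high | 89 mm, up |
| Trigger pad | 94 to 101 mm high across it | 98 mm at its middle, up |

I didn't notice any change to the bystanders in the last pictures, but I did not measure their positions.

**Disagreements:**
- **Jaw position:** a plain ray cast onto an assumed height put the jaw at -8.7 mm. I trust the depth reading instead, because it also fits the jaw resting against the clamp body.
- **Second stroke:** it ended at 20 N, which I took to be the trigger's own stop, and I made the later strokes a little shorter. The jaw was then only just touching the cassette, which was still loose in the channel.

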